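# Rebuild a busbar and fuse joint under its cover

### The job

Rebuild the high-voltage fuse joint on the black base. Lay the copper busbar with the red sleeve in the red supports and the one with the blue sleeve in the blue supports, flat, with their turned-up ends away from the fuse well; then bridge the two bars with the ceramic fuse link, its brass end blades resting on both bars, centred over the well; last, stand the orange cover over the fuse, square and flat on the base, its open side towards the turned-up ends. Do not shift the brown service plug, the black contactor or the grease pot.

Things in the scene. Friction and masses are not known exactly. Their poses are not given: they have to be found in the camera images.
- base: fixed black base plate, 170 x 188 x 6 mm. Origin: on its underside, below the place of the fuse (the well, with two low grey cross ribs in it, 17 mm high). It reaches 52 mm to -x (front, fuse end), 118 mm to +x (rear), 94 mm to each side; the fuse lies along y; z up. Rear corners carry bolt heads 12.5 mm high. Light lines on it show the cover's front and sides
- support_red: fixed red busbar support on the base, x parallel to the base's, 54 mm to either side of it. Origin: underside, 6 mm over the work surface. The bar lies along x on pedestals (x -54 to -14 and 32 to 46 mm) with tops at z 24 mm, between guides at x -22 to -14 and 34 to 46 mm, channel 26 mm wide, flared to 34 at z 33 mm. In place the bar's origin is over this origin, bar +y to -x here
- support_blue: fixed blue busbar support, the same as the red one but for colour, on the other side of the base (which of them is left or right varies)
- bar_red: loose copper busbar with a red sleeve, 0.1 kg, 22 (x) x 115 (y) x 4 mm (z). Origin: centre of underside. Flat end with hole at y +58 mm; at y -58 mm a 4 mm thick tab turns up to z 23 mm. Sleeve 26 mm wide (x), 26 mm long, z 0 to 10 mm, centred at y -9 mm, the centre of mass: grip here, fingers closing along x. In place its underside is 30 mm over the work surface
- bar_blue: loose copper busbar with a blue sleeve, otherwise the same as bar_red
- fuse: loose fuse link, 0.09 kg: grey ceramic cylinder, 29 mm diameter, along y, axis at z 15 mm; brass caps 30 mm in diameter to y +-36; brass blades 14 mm wide at y +-35 to +-55, undersides at z 14. Origin: centre of underside. Same both ways round. In place the blades rest on both bars (tops 34 mm over the work surface), body hanging between them: origin over the base's, 20 mm up
- cover: loose orange cover, 0.14 kg, 62 x 164 x 76 mm. Origin: level with its lower edges, below the grip rib's middle. Roof at z 53 to 56; 3 mm walls down to z 0 at x -36 (front) and y +-82 mm; rear (x +26) open below z 46. Rib 15 mm thick (x), 70 mm long (y), z 56 to 76. In place it stands on the plate, origin 6 mm over the work surface above the base's origin, axes as the base's
- service_plug: bystander: loose brown service plug with a loop on top, 50 x 62 x 70 mm, origin centre of underside
- contactor: bystander: loose black contactor with two copper studs, 70 x 60 x 63 mm, origin centre of underside
- grease_pot: bystander: loose pale round grease pot, 69 mm diameter, 66 mm high, origin centre of underside
Mind the look-alikes: they are no part of the job. Leave any pink look-alike of the bar_red alone.

How it is judged:
By the outcome, as a careful person would: the job done as asked, in the order asked, and still so for the second after the job is handed in, with the robot touching nothing.
It also fails if it takes over 90 s, if anything falls off the work surface, if the arm or the gripper's body presses on something with over 40 N, if the wrist force passes 120 N, or if a joint passes its speed limit or range.

### The arm

A 6-joint arm with a two-finger parallel gripper is mounted at the origin on the work surface; the furniture and walls round the work are solid. World frame = base frame: x ahead of the robot, y to its left, z up, the work surface at z = 0. Lengths are in m, angles in rad, forces in N, time in s.
With the tool pointing down it reaches from about 0.25 to 0.775 m from the base axis. Payload 8.9 kg.
Tool frame: the origin (TCP) lies midway between the tips of the shut fingers; the grasp point (between the pads) lies ctrl.grip_point_offset behind it (ctrl.grip_point_offset is the distance from the TCP to the grasp point, in m); z points along the fingers, y is the line along which they close (so a half turn about z gives the same grasp; the last joint's range is limited). The gripper opens to 85 mm and grips with 20 to 120 N. Pads are 22 mm wide; open, the fingers measure 114 mm over their backs; the gripper's body (76 mm by 85 mm) begins 54 mm behind the grasp point. The pads swing forward as they close: fully open they stand 13 mm farther back than shut.
Start: joints at [1.006, 0.291, -0.153, 1.127, 0, 1.431], TCP at [0.217, 0.478, 0.231] pointing down, gripper open.
Joint ranges: [-2.52, 2.52], [-0.91, 1.74], [-1.3, 1.37], [-1.96, 2.02], [-1.52, 1.47], [-3.14, 3.14]. Speed limits (rad/s): [2.22, 2.22, 2.79, 3.14, 3.14, 3.14].

### API

Orientations are given as [roll, pitch, yaw] about the fixed x, y, z axes, in that order (R = Rz(yaw) Ry(pitch) Rx(roll)).
In Python, from cell import ctrl gives the robot as it stands.
- The arm moves only by the tool drive_tool, never from a script. Its arguments are lists of equal length, an entry for each row: "turn": the turn, a rotation vector about the tool's x, y, z in a scale on which 1.0 is 4 rad, a list of three; "dp": the shift along the tool's x, y, z in parts of the range, where 1.0 means 0.5 m, a list of three; "grip": the finger opening in m, from 0 to 0.0854. In form: {"turn": [[rx, ry, rz], ...], "dp": [[dx, dy, dz], ...], "grip": [grip, ...]}. A call has 1 to 8 rows; each row is the pose to reach, as a shift and turn from the pose commanded when the call began, along the tool's axes at that moment; what a row does not reach only later rows make up. A row lasts 1/12 s, in which the tool goes at most 41.7 mm and 7.16 degrees, less where a joint would pass 70% of its speed; a pose out of reach is approached as far as the arm can. Shift and turn numbers lie between -1 and 1, and a call with a number outside is refused. A call with a gripper value outside its range is refused whole. The fingers move at their own pace and stop on an object; "newtons" is the grip in N (left out, the last holds). Time passes only in rows, so rows that repeat a pose let the fingers close. It gives the time, the measured TCP pose, the force, the opening and the grip force at its end, in the units of the state.
- ctrl.state(): the state, without advancing time (a new reading comes with each control period).
- ctrl.snapshot(name): name is "scene" or "top"; returns the picture (400x640x3 uint8, red, green, blue); there is no depth.
- ctrl.get_calibration(name): a dict with "camera_matrix" (3x3 intrinsics, pixels), "dist_coeffs" ([k1, k2, p1, p2, k3] as OpenCV has them; the pictures are not rectified), "R" (3x3) and "t" (3): a world point X has camera coordinates R X + t. Camera axes: x right, y down, z forward; pixel columns grow to the right and rows downward; lengths in m; the calibration is good to about 2 mm. A picture is of the moment at which its call begins. get_calibration takes no time and is no camera call.
- ctrl.job_done(): hands the job in; it is judged then, once.
The state is a dict: "time_s": time; "joint_pos": joint angles; "dq": joint speeds; "tau": joint torques, N m; "position": TCP position; "eef_rot": TCP orientation; "wrist_force": force on the tool from outside, world axes, zero at the start; "wrist_torque": the same for the moment, N m; "opening": finger opening in m; "gripper_force": force on a finger pad.
Only numpy, scipy, OpenCV 4.12 (cv2) and the standard library are available. Lean on these libraries where they do the work, as an engineer would, in place of code of your own. Each camera call takes 0.05 s, during which the arm holds its last target. There are 200 camera calls.

## Working session

There is one attempt and no reset: what is moved stays moved. The work goes in short steps, Python scripts to look and compute and a tool call to move; the robot and the scene stay as the last step left them, time stands still between calls to the robot, and variables do not carry over. Pictures are saved under pics/ and viewed, at most 14 in all, crops included, and the job is handed in when it is done.

Besides the shell and the picture viewer there is one more tool, called after ">>>" in YAML: its name, and indented under it one key for each argument. drive_tool: Moves the arm, as the interface text tells. Its arguments: {"type":"object","properties":{"turn":{"type":"array","items":{"type":"array","items":{"type":"number"}}},"dp":{"type":"array","items":{"type":"array","items":{"type":"number"}}},"grip":{"type":"array","items":{"type":"number"}},"newtons":{"type":"number"}},"required":["turn","dp","grip"]}

```bash
ls; mkdir -p pics
cat > h.py <<'E'
import numpy as np, cv2
from cell import ctrl
def snap(n,f):
    im=ctrl.snapshot(n); cv2.imwrite(f'pics/{f}.png',im[:,:,::-1]); return im
def crop(f,u0,v0,u1,v1,s,o):
    im=cv2.imread(f'pics/{f}.png')[v0:v1,u0:u1]; cv2.imwrite(f'pics/{o}.png',cv2.resize(im,None,fx=s,fy=s,interpolation=cv2.INTER_CUBIC))
def w(n,pts,z):
    """pixels -> world at height z (scalar or list)"""
    c=ctrl.get_calibration(n);R=np.array(c['R']);t=np.array(c['t'])
    p=cv2.undistortPoints(np.array(pts,float).reshape(-1,1,2),np.array(c['camera_matrix']),np.array(c['dist_coeffs']))[:,0]
    d=np.c_[p,np.ones(len(p))]@R; C=-R.T@t
    return C+d*((np.broadcast_to(z,len(p))-C[2])/d[:,2])[:,None]
def px(n,X):
    c=ctrl.get_calibration(n)
    return cv2.projectPoints(np.array(X,float).reshape(-1,1,3),cv2.Rodrigues(np.array(c['R']))[0],np.array(c['t']),np.array(c['camera_matrix']),np.array(c['dist_coeffs']))[0][:,0]
E
python3 - <<'E'
from h import *
np.set_printoptions(precision=4,suppress=True)
snap('top','t0');snap('scene','s0')
for n in('top','scene'):
    c=ctrl.get_calibration(n);print(n,c,-np.array(c['R']).T@c['t'])
print(ctrl.state(),ctrl.grip_point_offset)
E
```

```text
pics
top {'camera_matrix': array([[377.1905,   0.    , 324.1775],
       [  0.    , 377.1905, 204.1966],
       [  0.    ,   0.    ,   1.    ]]), 'dist_coeffs': array([-0.08,  0.  ,  0.  ,  0.  ,  0.  ]), 'R': array([[ 0.028 , -0.9995,  0.0132],
       [-0.9848, -0.0299, -0.1712],
       [ 0.1715, -0.0082, -0.9851]]), 't': array([-0.0523,  0.4466,  1.0507])} [ 0.261  -0.0304  1.1123]
scene {'camera_matrix': array([[452.7899,   0.    , 317.5715],
       [  0.    , 452.7899, 201.5232],
       [  0.    ,   0.    ,   1.    ]]), 'dist_coeffs': array([0.01, 0.  , 0.  , 0.  , 0.  ]), 'R': array([[ 0.7425, -0.6697, -0.012 ],
       [-0.4716, -0.51  , -0.7194],
       [ 0.4756,  0.5398, -0.6945]]), 't': array([-0.363 ,  0.2154,  1.1137])} [-0.1586 -0.7345  0.9241]
{'time_s': 0.1, 'joint_pos': array([ 1.0057,  0.2912, -0.154 ,  1.1267,  0.    ,  1.4315]), 'dq': array([ 0.0007, -0.002 ,  0.0013,  0.0013, -0.0014,  0.0005]), 'tau': array([  0.0015, -53.7977,  33.192 ,   0.0093,  -0.0002,   0.    ]), 'position': array([0.2166, 0.4778, 0.2308]), 'eef_rot': array([-3.1404, -0.0002,  2.7158]), 'wrist_force': array([-0.3274,  0.2331, -0.5095]), 'wrist_torque': array([-0.007 ,  0.0395, -0.0455]), 'gripper_force': 0.0, 'opening': 0.08540950256517879} 0.0187
```

View pics/t0.png

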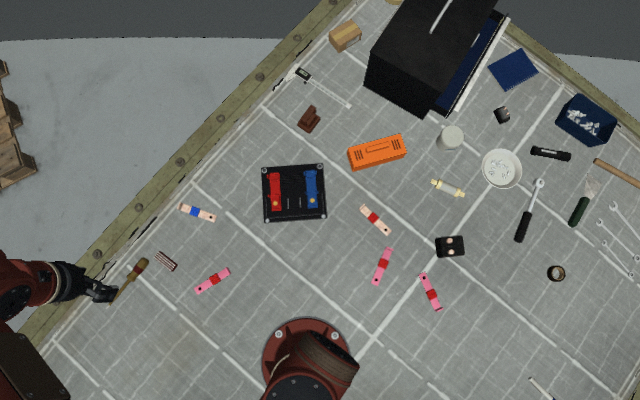

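View pics/s0.png

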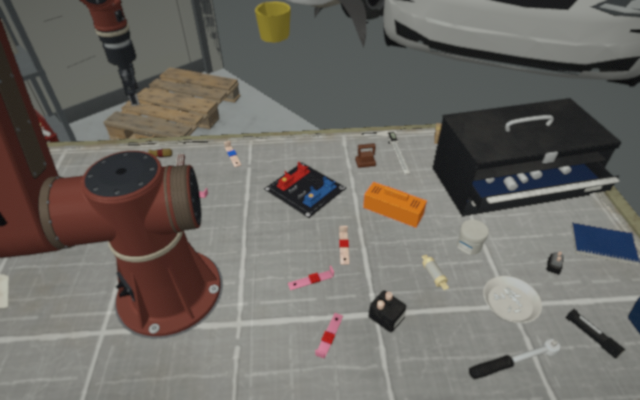

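The top view shows the base at (293,193), with red support left and blue right. Bar candidates with a red sleeve are (376,219) copper, and (383,266), (430,291), (212,280), which are pink. The copper one at (376,219) fits. The blue bar is at (197,213), the fuse at (447,188) and the cover at (377,152). I'll confirm in enlarged crops.

Run:
```python
import cv2,numpy as np
im=cv2.imread('pics/t0.png')
def c(u,v,w,h,s): return cv2.resize(im[v:v+h,u:u+w],None,fx=s,fy=s,interpolation=cv2.INTER_CUBIC)
cv2.imwrite('pics/base.png',c(250,155,90,75,8))
a=[c(172,195,50,40,8),c(350,198,50,40,8)]; b=[c(422,170,50,35,8),c(340,0+125,50,35,8)]
cv2.imwrite('pics/bars.png',np.vstack([np.hstack(a),np.hstack(b)])[:600])
cv2.imwrite('pics/cov.png',c(340,125,72,52,10))
```

```text
(no output)
```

View pics/base.png

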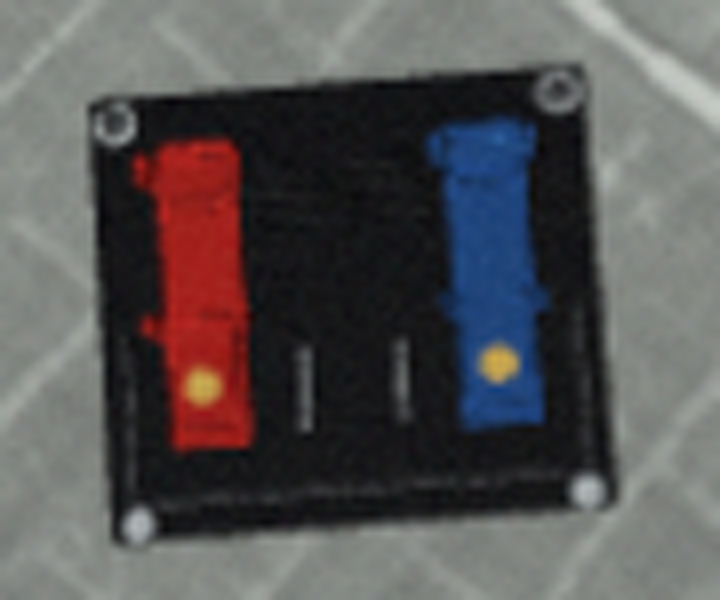

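View pics/bars.png

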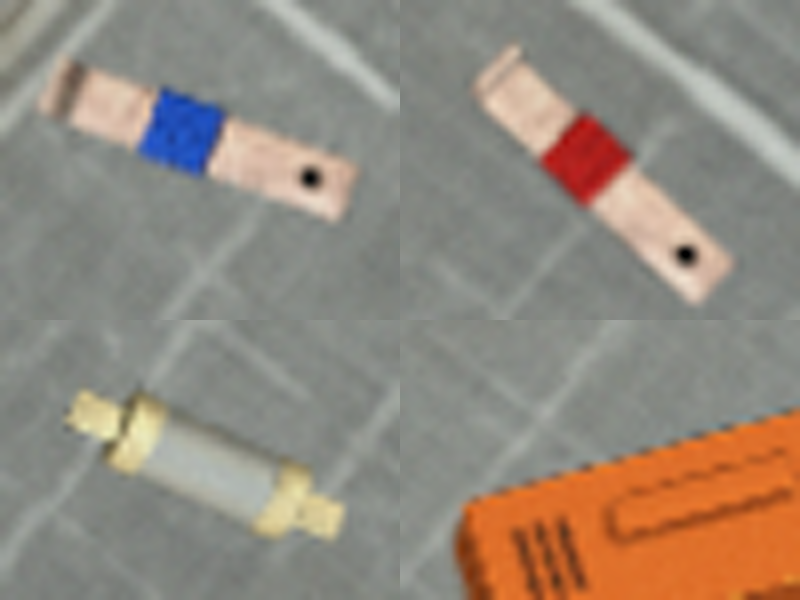

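View pics/cov.png

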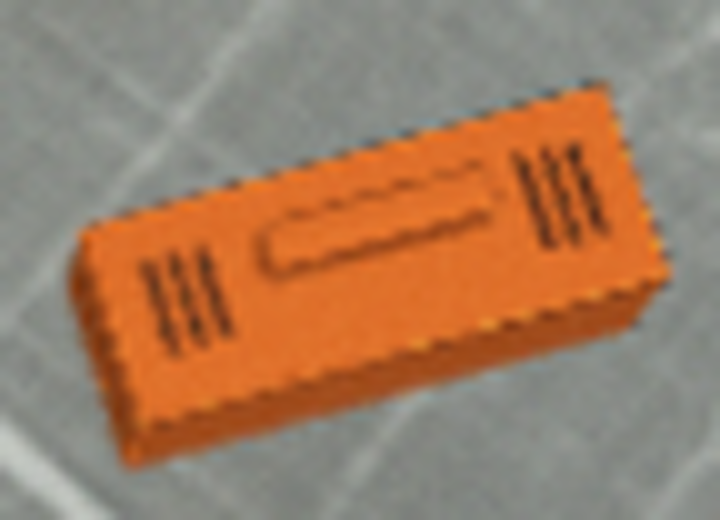

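Crops confirm the copper red bar (hole end lower right, tab upper left), the blue bar (tab left, hole right) and the fuse. The base's front line is at the image bottom, and the cover's solid front wall is also towards the bottom. Next I fit poses to the corner pixels.

```bash
cat > fit.py <<'E'
from h import *
from scipy.optimize import least_squares
def up(P,u,v,s): P=np.array(P,float); return np.array([u,v])+(P+.5)/s-.5
def fit(name,P,M,x0,z0=0,cam='top'):
    M=np.array(M,float)/1000; P=np.array(P)
    def W(p):
        c,s=np.cos(p[2]),np.sin(p[2])
        return np.c_[p[0]+c*M[:,0]-s*M[:,1],p[1]+s*M[:,0]+c*M[:,1],M[:,2]+z0]
    r=least_squares(lambda p:(px(cam,W(p))-P).ravel(),x0)
    print(name,r.x.round(4),'yaw',np.degrees(r.x[2]).round(2),'rms px',np.sqrt(np.mean(r.fun**2)).round(2)); print(r.fun.reshape(-1,2).round(1).tolist())
    return r.x
E
python3 - <<'E'
from fit import *
b=up([(92,102),(582,66),(613,502),(118,545)],250,155,8)
fit('base',b,[(118,94,6),(118,-94,6),(-52,-94,6),(-52,94,6)],[.4,.08,0])
S=[(-11,57.5,4),(11,57.5,4),(11,-22,10),(11,4,10),(-11,4,10),(-11,-22,10)]
S=[(-11,57.5,4),(11,57.5,4),(13,-22,10),(13,4,10),(-13,4,10),(-13,-22,10)]
# +y to hole; x = right of y
bl=up([(357,160),(337,222),(138,155),(194,177),(225,112),(172,88)],172,195,8)
x0=w('top',[(197,213)],.01)[0]; fit('blue',bl,S,[x0[0],x0[1],-1.8-np.pi/2+np.pi*0])
rd=up([(335,265),(300,307),(140,157),(190,207),(233,158),(183,112)],350,198,8)
x0=w('top',[(376,219)],.01)[0]; fit('red',rd,S,[x0[0],x0[1],-2.3])
f=up([(85,68),(67,100),(346,187),(332,220)],422,170,8)
x0=w('top',[(447,188)],.015)[0]; fit('fuse',f,[(7,55,16),(-7,55,16),(7,-55,16),(-7,-55,16)],[x0[0],x0[1],-.3])
c=up([(85,232),(605,85),(668,278),(138,430),(125,468),(632,330)],340,125,10)
x0=w('top',[(377,152)],.05)[0]; fit('cover',c,[(26,82,56),(26,-82,56),(-36,-82,56),(-36,82,56),(-36,82,0),(-36,-82,0)],[x0[0],x0[1],.2])
for n,p,z in(('plug',(309,122),.03),('pot',(450,137),.066),('contactor',(450,246),.06)): print(n,w('top',[p],z))
E
```

```text
base [0.4547 0.0498 0.1092] yaw 6.26 rms px 0.48
[[-0.4, -0.2], [0.2, -0.4], [0.9, 0.4], [-0.7, 0.0]]
blue [ 0.4179  0.3376 -3.4514] yaw -197.75 rms px 0.49
[[0.4, 0.7], [0.2, -0.1], [-0.3, -0.3], [0.7, -0.1], [0.1, -0.2], [-1.2, -0.0]]
red [ 0.4115 -0.1915 -3.8777] yaw -222.18 rms px 0.27
[[0.2, -0.2], [-0.4, -0.1], [-0.3, 0.4], [-0.1, 0.2], [0.4, 0.0], [0.2, -0.3]]
fuse [ 0.5142 -0.4095 -0.4053] yaw -23.22 rms px 0.22
[[-0.5, -0.2], [0.1, -0.1], [0.1, 0.1], [0.3, 0.1]]
cover [ 0.6161 -0.1883  0.3136] yaw 17.97 rms px 0.36
[[-0.7, -0.3], [0.1, -0.1], [0.5, -0.1], [0.3, -0.4], [-0.1, 0.7], [-0.1, 0.2]]
plug [[0.70144051 0.01386217 0.03      ]]
pot [[ 0.65593824 -0.40504862  0.066     ]]
contactor [[ 0.33545891 -0.39693599  0.06      ]]
```

```bash
cat >> h.py <<'E'
from scipy.spatial.transform import Rotation as Ro
def go(*T):
    """targets (x,y,z,psi_deg), TCP tool-down -> dp, turn from present pose"""
    s=ctrl.state(); R=Ro.from_euler('xyz',s['eef_rot'])
    print('t',round(s['time_s'],2),'pos',np.round(s['position'],4),'psi',round(np.degrees(s['eef_rot'][2])%360,2),'F',np.round(s['wrist_force'],1),'open',round(s['opening'],4),'q6',round(s['joint_pos'][5],2))
    for t in T:
        print(t,'dp',R.inv().apply(np.array(t[:3])-s['position']).round(4),'turn',(R.inv()*Ro.from_euler('xyz',[180,0,t[3]],degrees=True)).as_rotvec(degrees=True).round(2))
def loc(o,psi,p):
    a=np.radians(psi); return np.round([o[0]+np.cos(a)*p[0]-np.sin(a)*p[1],o[1]+np.sin(a)*p[0]+np.cos(a)*p[1]],4)
E
python3 - <<'E'
from h import *
b=loc((.4179,.3376),162.25,(0,-.009)); r=loc((.4115,-.1915),137.82,(0,-.009)); B=(.4547,.0498)
print('blue',b,'red',r,'plBlue',loc(B,6.26,(.009,-.054)),'plRed',loc(B,6.26,(.009,.054)))
go((*b,.1,252.25),(*b,.003,252.25))
E
```

```text
blue [0.4206 0.3462] red [ 0.4175 -0.1848] plBlue [ 0.4695 -0.0029] plRed [0.4578 0.1045]
t 0.1 pos [0.2166 0.4778 0.2308] psi 155.6 F [-0.3  0.2 -0.5] open 0.0854 q6 1.43
(np.float64(0.4206), np.float64(0.3462), 0.1, 252.25) dp [-0.2401 -0.0354  0.1308] turn [-4.000e-02 -6.000e-02 -9.665e+01]
(np.float64(0.4206), np.float64(0.3462), 0.003, 252.25) dp [-0.2402 -0.0353  0.2278] turn [-4.000e-02 -6.000e-02 -9.665e+01]
```

The rows are not in the units I measure in: shifts go in shares of 0.5 m and turns go in shares of 4 rad. I convert before sending: -0.24 m / 0.5 = -0.48, -0.0354 m / 0.5 = -0.0708, -96.65 degrees / 229.1831 = -0.4217.

>>> drive_tool:
  turn:
    - [0,0,-0.4217]
    - [0,0,-0.4217]
    - [0,0,-0.4217]
    - [0,0,-0.4217]
    - [0,0,-0.4217]
    - [0,0,-0.4217]
    - [0,0,-0.4217]
    - [0,0,-0.4217]
  dp:
    - [-0.48,-0.0708,0.26]
    - [-0.48,-0.0708,0.26]
    - [-0.48,-0.0708,0.26]
    - [-0.48,-0.0708,0.26]
    - [-0.48,-0.0708,0.26]
    - [-0.48,-0.0708,0.26]
    - [-0.48,-0.0708,0.26]
    - [-0.48,-0.0708,0.26]
  grip: [0.06,0.06,0.06,0.06,0.06,0.06,0.06,0.06]
  newtons: 40

```text
time_s: 0.77
position: [0.4238, 0.3427, 0.0978]
eef_rot: [-3.14, -0.003, -2.608]
wrist_force: [-0.5, -0.4, 0.4]
opening: 0.0601
gripper_force: 0.0
```

Run:
```python
from h import *
b=(.4206,.3462)
go((*b,.08,252.25),(*b,.003,252.25))
```

```text
t 0.77 pos [0.4238 0.3427 0.0978] psi 210.56 F [-0.5 -0.4  0.4] open 0.0601 q6 0.01
(0.4206, 0.3462, 0.08, 252.25) dp [0.0009 0.0047 0.0178] turn [-4.000e-02 -2.100e-01 -4.169e+01]
(0.4206, 0.3462, 0.003, 252.25) dp [0.0006 0.0048 0.0948] turn [-4.000e-02 -2.100e-01 -4.169e+01]
```

Converted, 0.05 m / 0.5 = 0.1, 0.01 m / 0.5 = 0.02, -39.4 degrees / 229.1831 = -0.1719.

>>> drive_tool:
  turn:
    - [0,0,-0.1719]
    - [0,0,-0.1719]
    - [0,0,-0.1719]
    - [0,0,-0.1719]
    - [0,0,-0.1719]
    - [0,0,-0.1719]
    - [0,0,-0.1719]
    - [0,0,-0.1719]
  dp:
    - [0,0,0]
    - [0,0,0.02]
    - [0,0,0.04]
    - [0,0,0.06]
    - [0,0,0.08]
    - [0,0,0.1]
    - [0,0,0.1]
    - [0,0,0.1]
  grip: [0.06,0.06,0.06,0.06,0.06,0.06,0.06,0.06]

```text
time_s: 1.43
position: [0.4202, 0.3464, 0.0508]
eef_rot: [3.141, -0.001, -1.925]
wrist_force: [-0.2, -0.2, 0.5]
opening: 0.0599
gripper_force: 0.0
```

Run:
```python
from h import *
b=(.4206,.3462)
go((*b,.003,252.25))
snap('top','t1')
crop('t1',150,180,230,240,8,'t1c')
```

```text
t 1.43 pos [0.4202 0.3464 0.0508] psi 249.73 F [-0.2 -0.2  0.5] open 0.0599 q6 -0.66
(0.4206, 0.3462, 0.003, 252.25) dp [-0.     -0.0005  0.0478] turn [ 0.06 -0.07 -2.52]
```

View pics/t1c.png

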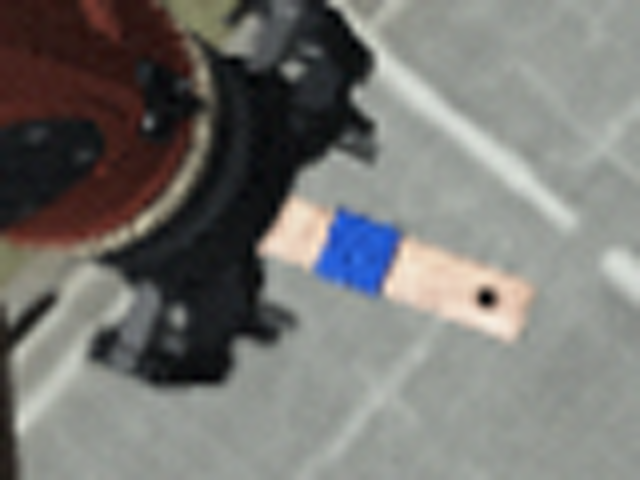

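The fingers straddle the sleeve once parallax is allowed for: fingertip midpoint near (190,209) at 50 mm height, sleeve at (195,211). I go down and grip.

Converted, 0.0475 m / 0.5 = 0.095, 0.04 m / 0.5 = 0.08.

>>> drive_tool:
  turn:
    - [0,0,0]
    - [0,0,0]
    - [0,0,0]
    - [0,0,0]
    - [0,0,0]
    - [0,0,0]
    - [0,0,0]
    - [0,0,0]
  dp:
    - [0,0,0.05]
    - [0,0,0.08]
    - [0,0,0.095]
    - [0,0,0.095]
    - [0,0,0.095]
    - [0,0,0.095]
    - [0,0,0.095]
    - [0,0,0.095]
  grip: [0.06,0.06,0.06,0.06,0.02,0.015,0.015,0.015]

```text
time_s: 2.15
position: [0.4216, 0.3472, 0.0051]
eef_rot: [-3.14, 0.001, -1.922]
wrist_force: [-1.5, 0.0, 5.6]
opening: 0.0239
gripper_force: 39.0
```

Run:
```python
from h import *
p=(.4695,-.0029)
go((*p,.12,186.26))
```

```text
t 2.15 pos [0.4216 0.3472 0.0051] psi 249.86 F [-1.5  0.   5.6] open 0.0239 q6 -0.66
(0.4695, -0.0029, 0.12, 186.26) dp [ 0.3121 -0.1657 -0.1152] turn [-2.00e-02  1.10e-01  6.36e+01]
```

Converted, 0.2 m / 0.5 = 0.4, 0.165 m / 0.5 = 0.33, 42 degrees / 229.1831 = 0.1833.

>>> drive_tool:
  turn:
    - [0,0,0]
    - [0,0,0]
    - [0,0,0.0305]
    - [0,0,0.0611]
    - [0,0,0.0916]
    - [0,0,0.1222]
    - [0,0,0.1527]
    - [0,0,0.1833]
  dp:
    - [0,0,-0.03]
    - [0,0,-0.08]
    - [0.05,-0.026,-0.15]
    - [0.12,-0.064,-0.23]
    - [0.19,-0.1,-0.23]
    - [0.26,-0.138,-0.23]
    - [0.33,-0.1752,-0.23]
    - [0.4,-0.212,-0.23]
  grip: [0.015,0.015,0.015,0.015,0.015,0.015,0.015,0.015]

```text
time_s: 2.82
position: [0.4513, 0.1264, 0.1201]
eef_rot: [-3.141, 0.002, -2.661]
wrist_force: [1.5, 0.2, -0.8]
opening: 0.0245
gripper_force: 39.8
```

Converted, 0.123 m / 0.5 = 0.246, 0.115 m / 0.5 = 0.23, 21.6 degrees / 229.1831 = 0.0942.

>>> drive_tool:
  turn:
    - [0,0,0.0305]
    - [0,0,0.0611]
    - [0,0,0.0942]
    - [0,0,0.0942]
    - [0,0,0.0942]
    - [0,0,0.0942]
  dp:
    - [0.0754,0.02,0]
    - [0.152,0.04,0]
    - [0.23,0.062,0]
    - [0.246,0.0608,0]
    - [0.246,0.0608,0]
    - [0.246,0.0608,0]
  grip: [0.015,0.015,0.015,0.015,0.015,0.015]

```text
time_s: 3.32
position: [0.3285, 0.0974, 0.1196]
eef_rot: [-3.142, 0.003, -3.032]
wrist_force: [0.1, 0.2, -1.5]
opening: 0.0244
gripper_force: 39.9
```

Run:
```python
from h import *
p=(.4695,-.0029)
snap('top','t2')
crop('t2',245,140,345,230,6,'t2c')
go((*p,.12,186.26),(*p,.05,186.26),(*p,.034,186.26))
```

```text
t 3.37 pos [0.3292 0.0976 0.1196] psi 186.3 F [ 0.4  0.4 -1.3] open 0.0245 q6 -0.04
(0.4695, -0.0029, 0.12, 186.26) dp [-1.284e-01 -1.153e-01 -1.000e-04] turn [-0.    0.15  0.04]
(0.4695, -0.0029, 0.05, 186.26) dp [-0.1282 -0.1153  0.0699] turn [-0.    0.15  0.04]
(0.4695, -0.0029, 0.034, 186.26) dp [-0.1282 -0.1153  0.0859] turn [-0.    0.15  0.04]
```

View pics/t2c.png

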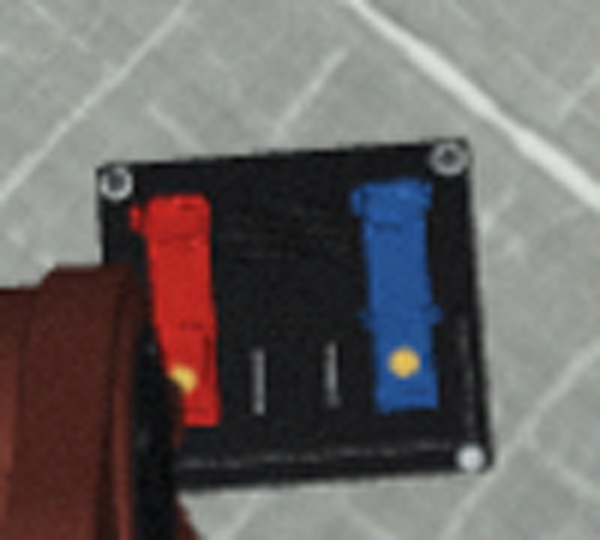

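Calls after a turn need fresh axes; corrected using the helper. The bar is still held (24.5 mm opening) and the base is clear at (293,193).

Converted, -0.1284 m / 0.5 = -0.2568, -0.1153 m / 0.5 = -0.2306.

>>> drive_tool:
  turn:
    - [0,0,0]
    - [0,0,0]
    - [0,0,0]
    - [0,0,0]
    - [0,0,0]
    - [0,0,0]
    - [0,0,0]
    - [0,0,0]
  dp:
    - [-0.056,-0.05,0]
    - [-0.112,-0.1,0]
    - [-0.168,-0.15,0]
    - [-0.224,-0.2,0]
    - [-0.2568,-0.2306,0]
    - [-0.2568,-0.2306,0.04]
    - [-0.2568,-0.2306,0.08]
    - [-0.2568,-0.2306,0.08]
  grip: [0.015,0.015,0.015,0.015,0.015,0.015,0.015,0.015]

```text
time_s: 4.03
position: [0.4673, -0.0031, 0.0759]
eef_rot: [3.14, -0.004, -3.032]
wrist_force: [-2.0, -0.7, -1.9]
opening: 0.0247
gripper_force: 39.9
```

Run:
```python
from h import *
p=(.4695,-.0029)
snap('top','t3');snap('scene','s3')
a=cv2.imread('pics/t3.png')[140:230,270:370];b=cv2.imread('pics/s3.png')[130:230,250:370]
f=lambda i:cv2.resize(i,(400,400*i.shape[0]//i.shape[1]),interpolation=cv2.INTER_CUBIC)
a,b=f(a),f(b);h=max(len(a),len(b));o=np.zeros((h,800,3),np.uint8);o[:len(a),:400]=a;o[:len(b),400:]=b
cv2.imwrite('pics/c3.png',o)
go((*p,.08,186.26),(*p,.05,186.26),(*p,.034,186.26))
```

```text
t 4.13 pos [ 0.4682 -0.0029  0.0786] psi 186.31 F [-0.7  0.1 -0.8] open 0.0245 q6 -0.27
(0.4695, -0.0029, 0.08, 186.26) dp [-0.0013 -0.0001 -0.0014] turn [ 0.02 -0.08  0.05]
(0.4695, -0.0029, 0.05, 186.26) dp [-0.0014 -0.0001  0.0286] turn [ 0.02 -0.08  0.05]
(0.4695, -0.0029, 0.034, 186.26) dp [-0.0014 -0.0001  0.0446] turn [ 0.02 -0.08  0.05]
```

View pics/c3.png

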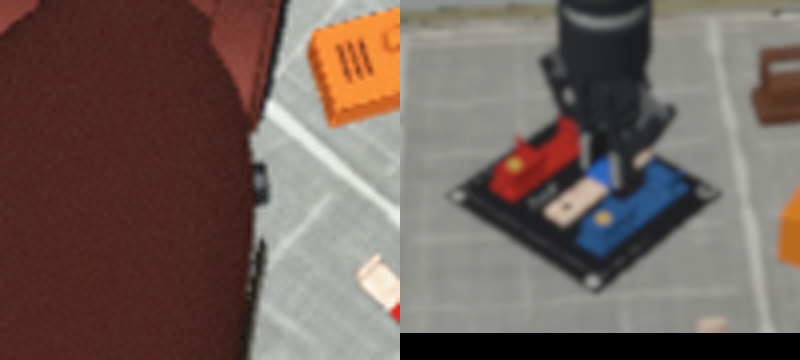

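Top view is blocked by the arm. The scene view shows the bar held level over the blue support, flat end at about (294,194)–(302,198). I check this against prediction.

Run:
```python
from h import *
B=(.4547,.0498)
s=ctrl.state()['position']
# held bar: sleeve centre at TCP xy, z underside ~ TCP-.004
for z in (.0786-.001,):
  X=[(*loc(s[:2],96.3,(dx,.0575+.009)),z) for dx in(-.011,.011)]
  print(px('scene',X).round(1))
  print('hole line/sleeve',px('scene',[(*s[:2],z+.006)]).round(1))
# check supports/base in scene: predicted corners
print(px('scene',[(*loc(B,6.26,q),.006) for q in((-.052,.094),(-.052,-.094),(.118,-.094))]).round(1))
crop('s3',280,160,350,225,9,'c4')
```

```text
[[299.2 194.3]
 [293.4 190.7]]
hole line/sleeve [[312.4 178.8]]
[[263.5 186.9]
 [309.4 216.1]
 [347.3 185.7]]
```

View pics/c4.png

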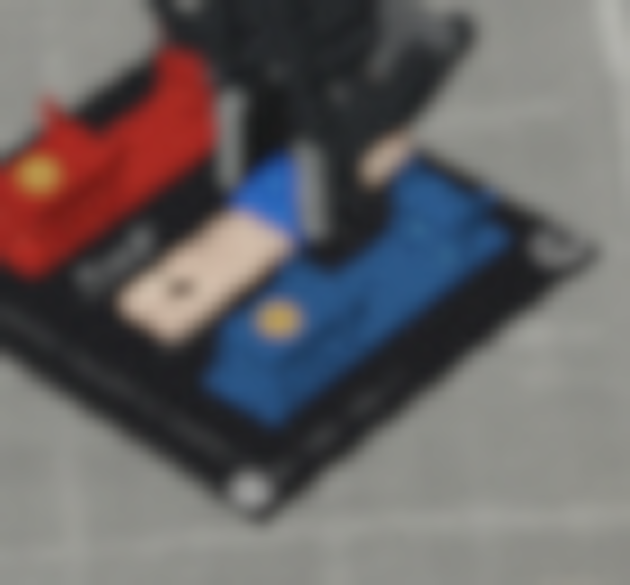

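Observed bar end and plate corners agree with prediction (common ~2 px row offset). I lower it.

Converted, 0.041 m / 0.5 = 0.082, 0.035 m / 0.5 = 0.07.

>>> drive_tool:
  turn:
    - [0,0,0]
    - [0,0,0]
    - [0,0,0]
    - [0,0,0]
    - [0,0,0]
    - [0,0,0]
    - [0,0,0]
  dp:
    - [-0.001,0,0.024]
    - [-0.001,0,0.048]
    - [-0.001,0,0.06]
    - [-0.001,0,0.07]
    - [-0.001,0,0.078]
    - [-0.001,0,0.082]
    - [-0.001,0,0.082]
  grip: [0.015,0.015,0.015,0.015,0.015,0.015,0.015]

```text
time_s: 4.72
position: [0.4688, -0.0028, 0.038]
eef_rot: [3.141, 0.001, -3.032]
wrist_force: [-0.0, 0.6, -0.4]
opening: 0.0242
gripper_force: 40.2
```

Run:
```python
from h import *
p=(.4695,-.0029)
go((*p,.036,186.26),(*p,.034,186.26))
print(ctrl.state()['wrist_torque'])
```

```text
t 4.72 pos [ 0.4688 -0.0028  0.038 ] psi 186.28 F [-0.   0.6 -0.4] open 0.0242 q6 -0.27
(0.4695, -0.0029, 0.036, 186.26) dp [-0.0007 -0.0002  0.002 ] turn [0.03 0.03 0.02]
(0.4695, -0.0029, 0.034, 186.26) dp [-0.0007 -0.0002  0.004 ] turn [0.03 0.03 0.02]
[ 0.39017094 -0.07346653  0.0393133 ]
```

Converted, 0.0035 m / 0.5 = 0.007, 0.003 m / 0.5 = 0.006.

>>> drive_tool:
  turn:
    - [0,0,0]
    - [0,0,0]
    - [0,0,0]
    - [0,0,0]
  dp:
    - [0,0,0.003]
    - [0,0,0.006]
    - [0,0,0.007]
    - [0,0,0.007]
  grip: [0.015,0.015,0.015,0.015]

```text
time_s: 5.05
position: [0.468, -0.0027, 0.035]
eef_rot: [3.141, -0.0, -3.032]
wrist_force: [-4.4, 3.4, 11.9]
opening: 0.0245
gripper_force: 48.2
```

Converted, -0.08 m / 0.5 = -0.16, -0.04 m / 0.5 = -0.08.

>>> drive_tool:
  turn:
    - [0,0,0]
    - [0,0,0]
    - [0,0,0]
    - [0,0,0]
    - [0,0,0]
    - [0,0,0]
    - [0,0,0]
    - [0,0,0]
  dp:
    - [0,0,0]
    - [0,0,0]
    - [0,0,0]
    - [0,0,-0.02]
    - [0,0,-0.08]
    - [0,0,-0.16]
    - [0,0,-0.16]
    - [0,0,-0.16]
  grip: [0.05,0.05,0.05,0.05,0.05,0.06,0.06,0.06]

```text
time_s: 5.72
position: [0.4707, -0.0035, 0.1164]
eef_rot: [-3.14, 0.005, -3.032]
wrist_force: [0.5, -0.1, -0.1]
opening: 0.0599
gripper_force: 0.0
```

Run:
```python
from h import *
p=(.4175,-.1848)
go((*p,.06,227.82),(*p,.003,227.82))
```

```text
t 5.72 pos [ 0.4707 -0.0035  0.1164] psi 186.26 F [ 0.5 -0.1 -0.1] open 0.0599 q6 -0.27
(0.4175, -0.1848, 0.06, 227.82) dp [ 0.073  -0.1743  0.0563] turn [ -0.19   0.25 -41.56]
(0.4175, -0.1848, 0.003, 227.82) dp [ 0.0732 -0.1742  0.1133] turn [ -0.19   0.25 -41.56]
```

Converted, -0.174 m / 0.5 = -0.348, -0.145 m / 0.5 = -0.29, -41.5 degrees / 229.1831 = -0.1811.

>>> drive_tool:
  turn:
    - [0,0,-0.0262]
    - [0,0,-0.0524]
    - [0,0,-0.0829]
    - [0,0,-0.1134]
    - [0,0,-0.144]
    - [0,0,-0.1745]
    - [0,0,-0.1811]
    - [0,0,-0.1811]
  dp:
    - [0.024,-0.058,0]
    - [0.048,-0.116,0]
    - [0.074,-0.174,0]
    - [0.098,-0.232,0.02]
    - [0.122,-0.29,0.04]
    - [0.144,-0.348,0.07]
    - [0.144,-0.348,0.11]
    - [0.144,-0.348,0.14]
  grip: [0.06,0.06,0.06,0.06,0.06,0.06,0.06,0.06]

```text
time_s: 6.38
position: [0.4147, -0.1855, 0.0423]
eef_rot: [3.141, -0.0, -2.308]
wrist_force: [-0.5, 0.8, 0.7]
opening: 0.0598
gripper_force: 0.0
```

>>> drive_tool:
  turn:
    - [0,0,0]
    - [0,0,0]
  dp:
    - [0,0,0]
    - [0,0,0]
  grip: [0.06,0.06]

```text
time_s: 6.55
position: [0.4148, -0.1833, 0.0433]
eef_rot: [3.139, -0.0, -2.309]
wrist_force: [0.3, -0.3, 0.6]
opening: 0.0598
gripper_force: 0.0
```

Run:
```python
from h import *
p=(.4175,-.1848)
go((*p,.004,227.82))
```

```text
t 6.55 pos [ 0.4148 -0.1833  0.0433] psi 227.72 F [ 0.3 -0.3  0.6] open 0.0598 q6 -1.41
(0.4175, -0.1848, 0.004, 227.82) dp [-0.0007 -0.0031  0.0393] turn [ 0.17 -0.03 -0.1 ]
```

Converted, 0.039 m / 0.5 = 0.078, 0.03 m / 0.5 = 0.06.

>>> drive_tool:
  turn:
    - [0,0,0]
    - [0,0,0]
    - [0,0,0]
    - [0,0,0]
    - [0,0,0]
    - [0,0,0]
    - [0,0,0]
    - [0,0,0]
  dp:
    - [-0.0014,-0.006,0.03]
    - [-0.0014,-0.006,0.06]
    - [-0.0014,-0.006,0.078]
    - [-0.0014,-0.006,0.078]
    - [-0.0014,-0.006,0.078]
    - [-0.0014,-0.006,0.078]
    - [-0.0014,-0.006,0.078]
    - [-0.0014,-0.006,0.078]
  grip: [0.06,0.06,0.06,0.06,0.02,0.015,0.015,0.015]

```text
time_s: 7.22
position: [0.4192, -0.1856, 0.0063]
eef_rot: [-3.14, 0.0, -2.308]
wrist_force: [-0.9, 0.6, 5.7]
opening: 0.024
gripper_force: 38.9
```

Run:
```python
from h import *
go((.4578,.1045,.12,186.26))
```

```text
t 7.22 pos [ 0.4192 -0.1856  0.0063] psi 227.77 F [-0.9  0.6  5.7] open 0.024 q6 -1.41
(0.4578, 0.1045, 0.12, 186.26) dp [-0.2408  0.1662 -0.1138] turn [-0.07  0.05 41.51]
```

Converted, -0.17 m / 0.5 = -0.34, -0.14 m / 0.5 = -0.28, 36 degrees / 229.1831 = 0.1571.

>>> drive_tool:
  turn:
    - [0,0,0]
    - [0,0,0]
    - [0,0,0.0262]
    - [0,0,0.0524]
    - [0,0,0.0785]
    - [0,0,0.1047]
    - [0,0,0.1309]
    - [0,0,0.1571]
  dp:
    - [0,0,-0.03]
    - [0,0,-0.09]
    - [-0.04,0.028,-0.16]
    - [-0.096,0.066,-0.226]
    - [-0.156,0.108,-0.226]
    - [-0.218,0.15,-0.226]
    - [-0.28,0.1932,-0.226]
    - [-0.34,0.2346,-0.226]
  grip: [0.015,0.015,0.015,0.015,0.015,0.015,0.015,0.015]

```text
time_s: 7.88
position: [0.4458, 0.015, 0.1194]
eef_rot: [-3.141, 0.002, -2.924]
wrist_force: [0.5, -0.0, -1.2]
opening: 0.0241
gripper_force: 39.7
```

Converted, 5.5 degrees / 229.1831 = 0.024.

>>> drive_tool:
  turn:
    - [0,0,0.024]
    - [0,0,0.024]
    - [0,0,0.024]
  dp:
    - [0,0,0]
    - [0,0,0]
    - [0,0,0]
  grip: [0.015,0.015,0.015]

```text
time_s: 8.13
position: [0.4456, 0.0134, 0.1187]
eef_rot: [-3.141, 0.001, -3.011]
wrist_force: [0.1, 0.2, 0.3]
opening: 0.0239
gripper_force: 39.8
```

Run:
```python
from h import *
go((.4578,.1045,.12,186.26),(.4578,.1045,.06,186.26))
```

```text
t 8.13 pos [0.4456 0.0134 0.1187] psi 187.47 F [0.1 0.2 0.3] open 0.0239 q6 -0.26
(0.4578, 0.1045, 0.12, 186.26) dp [-0.024   0.0888 -0.0013] turn [-0.03  0.03  1.21]
(0.4578, 0.1045, 0.06, 186.26) dp [-0.0239  0.0888  0.0587] turn [-0.03  0.03  1.21]
```

Converted, 0.0888 m / 0.5 = 0.1776, 0.06 m / 0.5 = 0.12, 1.2 degrees / 229.1831 = 0.0052.

>>> drive_tool:
  turn:
    - [0,0,0.0052]
    - [0,0,0.0052]
    - [0,0,0.0052]
    - [0,0,0.0052]
    - [0,0,0.0052]
    - [0,0,0.0052]
    - [0,0,0.0052]
    - [0,0,0.0052]
  dp:
    - [-0.016,0.06,0]
    - [-0.032,0.12,0]
    - [-0.048,0.1776,0]
    - [-0.048,0.1776,0.04]
    - [-0.048,0.1776,0.088]
    - [-0.048,0.1776,0.088]
    - [-0.048,0.1776,0.088]
    - [-0.048,0.1776,0.088]
  grip: [0.015,0.015,0.015,0.015,0.015,0.015,0.015,0.015]

```text
time_s: 8.8
position: [0.4586, 0.1035, 0.0752]
eef_rot: [-3.141, 0.0, -3.037]
wrist_force: [0.5, 0.5, -0.5]
opening: 0.0241
gripper_force: 39.9
```

Run:
```python
from h import *
snap('scene','s5')
crop('s5',255,150,355,225,8,'c5')
go((.4578,.1045,.06,186.26),(.4578,.1045,.038,186.26))
s=ctrl.state()['position']
X=[(*loc(s[:2],96.3,(dx,.0575+.009)),s[2]-.006) for dx in(-.011,.011)]
print(px('scene',X).round(1), 'blue end if placed',px('scene',[(*loc((.4547,.0498),6.26,(-.0575,-.054+dx)),.030) for dx in(.011,-.011)]).round(1))
```

```text
t 8.85 pos [0.459  0.1037 0.0754] psi 186.01 F [ 0.6 -0.5 -1.3] open 0.0242 q6 -0.04
(0.4578, 0.1045, 0.06, 186.26) dp [0.0011 0.001  0.0154] turn [-0.01  0.08 -0.25]
(0.4578, 0.1045, 0.038, 186.26) dp [0.0012 0.001  0.0374] turn [-0.01  0.08 -0.25]
[[272.8 179.2]
 [267.5 175.9]] blue end if placed [[294.6 202.8]
 [300.2 206.4]]
```

View pics/c5.png

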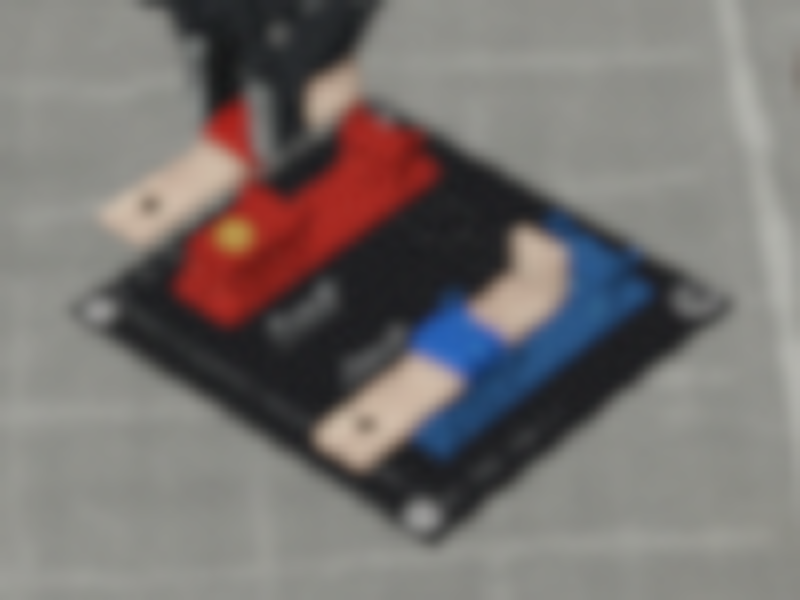

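The blue bar end lies at about (294,204)–(301,209), as predicted for seated. The red bar is held over its support, end at (267,176)–(272,181), also as predicted. I lower it.

Converted, 0.04 m / 0.5 = 0.08, 0.037 m / 0.5 = 0.074, -0.2 degrees / 229.1831 = -0.0009.

>>> drive_tool:
  turn:
    - [0,0,-0.0009]
    - [0,0,-0.0009]
    - [0,0,-0.0009]
    - [0,0,-0.0009]
    - [0,0,-0.0009]
    - [0,0,-0.0009]
    - [0,0,-0.0009]
  dp:
    - [0.0016,0.0016,0.024]
    - [0.0016,0.0016,0.048]
    - [0.0016,0.0016,0.06]
    - [0.0016,0.0016,0.068]
    - [0.0016,0.0016,0.074]
    - [0.0016,0.0016,0.08]
    - [0.0016,0.0016,0.08]
  grip: [0.015,0.015,0.015,0.015,0.015,0.015,0.015]

```text
time_s: 9.43
position: [0.4579, 0.1053, 0.0364]
eef_rot: [3.141, 0.002, -3.032]
wrist_force: [-8.6, -0.2, 27.2]
opening: 0.0242
gripper_force: 53.7
```

Run:
```python
from h import *
go((.4578,.1045,.036,186.26))
```

```text
t 9.43 pos [0.4579 0.1053 0.0364] psi 186.25 F [-8.6 -0.2 27.2] open 0.0242 q6 -0.04
(0.4578, 0.1045, 0.036, 186.26) dp [ 0.0002 -0.0008  0.0004] turn [ 0.02  0.1  -0.01]
```

Converted, -0.09 m / 0.5 = -0.18, -0.04 m / 0.5 = -0.08.

>>> drive_tool:
  turn:
    - [0,0,0]
    - [0,0,0]
    - [0,0,0]
    - [0,0,0]
    - [0,0,0]
    - [0,0,0]
    - [0,0,0]
    - [0,0,0]
  dp:
    - [0,0,-0.002]
    - [0,0,-0.002]
    - [0,0,-0.002]
    - [0,0,-0.02]
    - [0,0,-0.08]
    - [0,0,-0.16]
    - [0,0,-0.18]
    - [0,0,-0.18]
  grip: [0.05,0.05,0.05,0.05,0.05,0.06,0.06,0.06]

```text
time_s: 10.1
position: [0.4598, 0.1053, 0.1279]
eef_rot: [-3.141, 0.006, -3.033]
wrist_force: [1.6, 0.4, 0.2]
opening: 0.0597
gripper_force: 0.0
```

Run:
```python
from h import *
go((.5142,-.4095,.12,246.78))
```

```text
t 10.1 pos [0.4598 0.1053 0.1279] psi 186.25 F [1.6 0.4 0.2] open 0.0597 q6 -0.04
(0.5142, -0.4095, 0.12, 246.78) dp [ 0.002  -0.5177  0.0081] turn [ -0.2    0.32 -60.53]
```

Converted, -0.32 m / 0.5 = -0.64, -0.12 m / 0.5 = -0.24, -40 degrees / 229.1831 = -0.1745.

>>> drive_tool:
  turn:
    - [0,0,-0.0218]
    - [0,0,-0.0436]
    - [0,0,-0.0654]
    - [0,0,-0.0873]
    - [0,0,-0.1091]
    - [0,0,-0.1309]
    - [0,0,-0.1527]
    - [0,0,-0.1745]
  dp:
    - [0,-0.08,0]
    - [0,-0.16,0]
    - [0,-0.24,0]
    - [0,-0.32,0]
    - [0,-0.4,0]
    - [0,-0.48,0]
    - [0,-0.56,0]
    - [0,-0.64,0]
  grip: [0.06,0.06,0.06,0.06,0.06,0.06,0.06,0.06]

```text
time_s: 10.77
position: [0.4914, -0.2148, 0.1236]
eef_rot: [3.141, -0.0, -2.33]
wrist_force: [0.8, 0.2, -0.6]
opening: 0.06
gripper_force: 0.0
```

Run:
```python
from h import *
go((.5142,-.4095,.12,246.78))
snap('top','t6'); crop('t6',250,155,340,230,8,'c6')
```

```text
t 10.77 pos [ 0.4914 -0.2148  0.1236] psi 226.48 F [ 0.8  0.2 -0.6] open 0.06 q6 -1.36
(0.5142, -0.4095, 0.12, 246.78) dp [ 0.1254 -0.1506  0.0035] turn [  0.06   0.   -20.3 ]
```

View pics/c6.png

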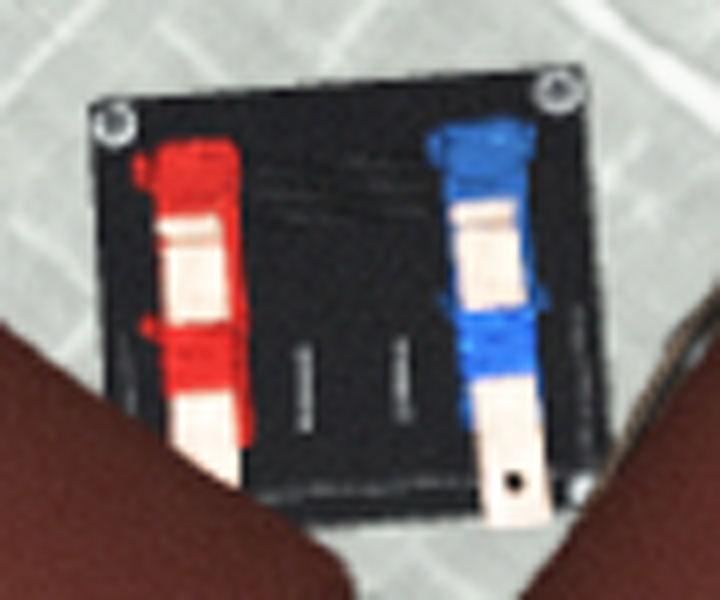

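The bars lie about 35 mm too far forward: the supports' own origins are not at the base's x. In the empty-base crop the red support spans rows 140–450 and the blue 120–430, well back of the plate front. I measure the support origin using the pad dots and ends.

Run:
```python
from fit import *
np.set_printoptions(precision=4,suppress=True)
B=np.array((.4547,.0498)); a=np.radians(6.26); R=np.array([[np.cos(a),-np.sin(a)],[np.sin(a),np.cos(a)]])
def tb(P,z,cam='top'): return (w(cam,P,z)[:,:2]-B)@R
g=lambda P:up(P,250,155,8)
print('dots z30',tb(g([(202,387),(498,363)]),.030))
print('support front bottom corners z6',tb(g([(172,450),(253,440),(465,430),(545,420)]),.006), 'z30',tb(g([(172,450),(253,440),(465,430),(545,420)]),.03))
print('rear top corners z39',tb(g([(158,148),(238,140),(435,125),(535,120)]),.039))
print('front guides z39 red L, blue L,R',tb(g([(145,328),(445,298),(547,298)]),.039))
print('ribs z17+',tb(g([(303,345),(309,430),(400,340),(406,418)]),.017))
# bar hole y
h=w('top',up([(311,178)],172,195,8),.004)[0,:2]-np.array([.4179,.3376]); t=np.radians(162.25); print('hole blue',h@[-np.sin(t),np.cos(t)],h@[np.cos(t),np.sin(t)])
h=w('top',up([(285,255)],350,198,8),.004)[0,:2]-np.array([.4115,-.1915]); t=np.radians(137.82); print('hole red',h@[-np.sin(t),np.cos(t)],h@[np.cos(t),np.sin(t)])
# placed bars: t6 crop. blue hole z34, tab top corners z53, ends z34
print('placed blue: hole, end corners',tb(g([(514,482),(482,527),(551,522)]),.034),'tab top',tb(g([(450,203),(515,200)]),.053))
print('red: sleeve corners z40',tb(g([(160,327),(230,325),(166,392),(236,387)]),.04),'tab top',tb(g([(155,218),(220,215)]),.053))
print('blue sleeve',tb(g([(455,312),(532,308),(468,378),(538,373)]),.04))
```

```text
dots z30 [[ 0.0001  0.055 ]
 [ 0.0005 -0.0531]]
support front bottom corners z6 [[-0.0182  0.0701]
 [-0.0168  0.0399]
 [-0.0193 -0.0388]
 [-0.0179 -0.0687]] z30 [[-0.0222  0.0673]
 [-0.0208  0.0377]
 [-0.0232 -0.0393]
 [-0.0219 -0.0685]]
rear top corners z39 [[ 0.0886  0.065 ]
 [ 0.0892  0.0356]
 [ 0.0892 -0.0368]
 [ 0.0882 -0.0735]]
front guides z39 red L, blue L,R [[ 0.0218  0.0734]
 [ 0.0243 -0.0358]
 [ 0.0214 -0.0727]]
ribs z17+ [[ 0.0154  0.0183]
 [-0.0166  0.0181]
 [ 0.0144 -0.0176]
 [-0.0149 -0.0177]]
hole blue 0.041737248489804965 -0.0005124960810759718
hole red 0.04153879519492942 -3.285628554194897e-05
placed blue: hole, end corners [[-0.0442 -0.0556]
 [-0.0596 -0.0428]
 [-0.0598 -0.0677]] tab top [[ 0.056  -0.0404]
 [ 0.0553 -0.0638]]
red: sleeve corners z40 [[ 0.0215  0.0679]
 [ 0.0202  0.0425]
 [-0.0025  0.0671]
 [-0.0027  0.0418]] tab top [[0.0589 0.0659]
 [0.0582 0.0425]]
blue sleeve [[ 0.0186 -0.039 ]
 [ 0.0179 -0.067 ]
 [-0.006  -0.0419]
 [-0.0062 -0.0673]]
```

Run:
```python
from fit import *
B=(.4547,.0502)
im=cv2.imread('pics/t0.png')
def prof(y0,z,ch,xs):
    X=[(*loc(B,6.26,(x,y0)),z) for x in xs]; p=px('top',X).astype(np.float32)
    v=cv2.remap(im,p[:,0].reshape(1,-1),p[:,1].reshape(1,-1),cv2.INTER_LINEAR)[0].astype(int)
    return v[:,ch]
xs=np.arange(-.030,.1,.002)
for nm,s,ch in(('red',1,2),('blue',-1,0)):
    for lab,ys,z in(('centre z30',[.044,.048,.060,.064],.03),('guide out z39',[.0705,.072],.039),('guide in z39',[-.0705+.108,.036],.039)):
        print(nm,lab); v=np.mean([prof(s*y,z,ch,xs) for y in ys],0).astype(int); print(' '.join(f'{int(round(x*1000))}:{k}' for x,k in zip(xs,v)))
```

```text
red centre z30
-30:20 -28:21 -26:24 -24:44 -22:106 -20:146 -18:153 -16:145 -14:143 -12:148 -10:151 -8:153 -6:152 -4:154 -2:158 0:159 2:158 4:154 6:150 8:149 10:153 12:155 14:157 16:158 18:161 20:161 22:163 24:162 26:151 28:155 30:160 32:164 34:163 36:163 38:162 40:160 42:158 44:158 46:158 48:157 50:158 52:159 54:159 56:159 58:159 60:158 62:160 64:158 66:157 68:157 70:148 72:145 74:149 76:153 78:154 80:154 82:155 84:156 86:149 88:154 90:142 92:96 94:52 96:26 98:20
red guide out z39
-30:22 -28:23 -26:23 -24:19 -22:22 -20:23 -18:19 -16:22 -14:24 -12:24 -10:24 -8:24 -6:24 -4:22 -2:22 0:22 2:21 4:20 6:19 8:20 10:19 12:19 14:23 16:47 18:76 20:116 22:124 24:112 26:73 28:43 30:25 32:24 34:24 36:24 38:23 40:26 42:26 44:25 46:22 48:22 50:23 52:20 54:19 56:19 58:22 60:23 62:22 64:20 66:19 68:21 70:26 72:43 74:75 76:100 78:119 80:123 82:136 84:127 86:84 88:47 90:25 92:27 94:33 96:40 98:47
red guide in z39
-30:20 -28:19 -26:26 -24:50 -22:69 -20:83 -18:90 -16:90 -14:89 -12:89 -10:78 -8:72 -6:69 -4:67 -2:70 0:71 2:71 4:68 6:66 8:69 10:74 12:78 14:75 16:81 18:93 20:104 22:105 24:105 26:118 28:114 30
[... 816 characters left out ...]
:29 6:30 8:29 10:28 12:29 14:27 16:42 18:73 20:82 22:81 24:74 26:55 28:40 30:29 32:32 34:34 36:33 38:34 40:31 42:27 44:29 46:30 48:29 50:30 52:30 54:28 56:24 58:21 60:18 62:22 64:26 66:26 68:29 70:31 72:35 74:59 76:78 78:95 80:96 82:99 84:102 86:73 88:47 90:25 92:21 94:23 96:29 98:32
blue guide in z39
-30:22 -28:22 -26:24 -24:33 -22:37 -20:41 -18:42 -16:41 -14:38 -12:35 -10:33 -8:32 -6:32 -4:30 -2:31 0:35 2:35 4:33 6:33 8:34 10:32 12:29 14:33 16:48 18:63 20:66 22:68 24:68 26:56 28:42 30:31 32:32 34:31 36:31 38:31 40:33 42:33 44:32 46:34 48:34 50:35 52:37 54:38 56:40 58:40 60:40 62:43 64:43 66:40 68:36 70:34 72:40 74:66 76:80 78:90 80:98 82:101 84:100 86:70 88:45 90:24 92:20 94:19 96:21 98:20
```

Run:
```python
import cv2
im=cv2.imread('pics/s0.png')[150:225,255:355]
cv2.imwrite('pics/s0c.png',cv2.resize(im,None,fx=8,fy=8,interpolation=cv2.INTER_CUBIC))
```

```text
(no output)
```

View pics/s0c.png

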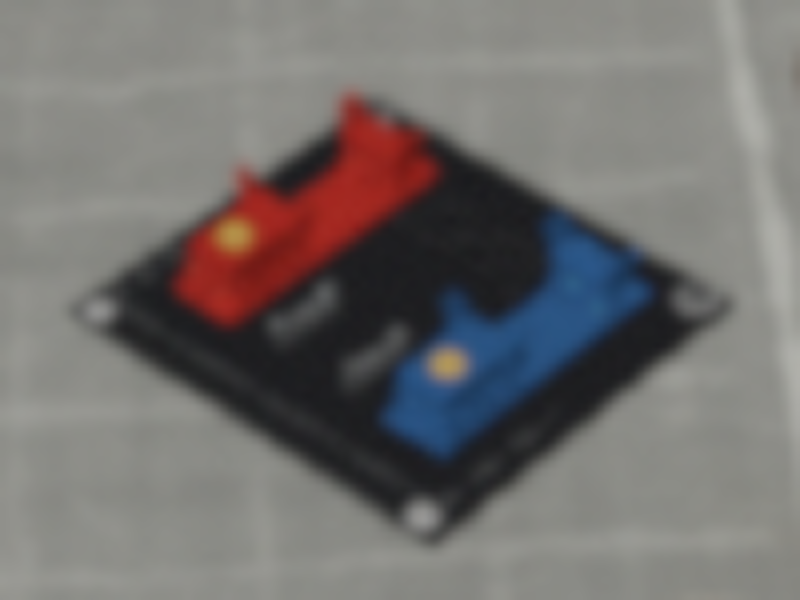

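Edge profiles put the guides at base x 18–26 and 74–86, so the support origins are at base x = +40, y ±54. The bars lie straight in the channels but 40 mm too far forward. I'll regrip each sleeve and move it back, blue first.

Run:
```python
from h import *
B=(.4547,.0502)
for q in((.003,-.054),(.0453,-.054),(.004,.0545),(.045,.054)): print(q,loc(B,6.26,q))
p=loc(B,6.26,(.003,-.054))
go((*p,.12,186.26),(*p,.036,186.26))
```

```text
(0.003, -0.054) [ 0.4636 -0.0032]
(0.0453, -0.054) [0.5056 0.0015]
(0.004, 0.0545) [0.4527 0.1048]
(0.045, 0.054) [0.4935 0.1088]
t 10.82 pos [ 0.493  -0.222   0.1239] psi 226.78 F [ 1.  -7.1 -0.1] open 0.06 q6 -1.37
(np.float64(0.4636), np.float64(-0.0032), 0.12, 186.26) dp [-0.1393  0.1713  0.0029] turn [-2.600e-01 -3.000e-02  4.052e+01]
(np.float64(0.4636), np.float64(-0.0032), 0.036, 186.26) dp [-0.1395  0.1716  0.0869] turn [-2.600e-01 -3.000e-02  4.052e+01]
```

Converted, 0.1713 m / 0.5 = 0.3426, -0.1393 m / 0.5 = -0.2786, 40.5 degrees / 229.1831 = 0.1767.

>>> drive_tool:
  turn:
    - [0,0,0.0262]
    - [0,0,0.0524]
    - [0,0,0.0785]
    - [0,0,0.1047]
    - [0,0,0.1353]
    - [0,0,0.1658]
    - [0,0,0.1767]
    - [0,0,0.1767]
  dp:
    - [-0.046,0.056,0]
    - [-0.092,0.114,0]
    - [-0.14,0.17,0]
    - [-0.186,0.228,0]
    - [-0.232,0.284,0]
    - [-0.2786,0.3426,0]
    - [-0.2786,0.3426,0.04]
    - [-0.2786,0.3426,0.08]
  grip: [0.05,0.05,0.05,0.05,0.05,0.05,0.05,0.05]

```text
time_s: 11.48
position: [0.4646, 0.0083, 0.0841]
eef_rot: [-3.142, 0.001, -3.042]
wrist_force: [0.1, -0.2, -0.7]
opening: 0.0497
gripper_force: 0.0
```

>>> drive_tool:
  turn:
    - [0,0,0]
    - [0,0,0]
    - [0,0,0]
  dp:
    - [0,0,0]
    - [0,0,0]
    - [0,0,0]
  grip: [0.05,0.05,0.05]

```text
time_s: 11.73
position: [0.4648, 0.0058, 0.0847]
eef_rot: [3.142, -0.0, -3.042]
wrist_force: [-0.1, 0.4, 0.6]
opening: 0.05
gripper_force: 0.0
```

Run:
```python
from h import *
go((.4636,-.0032,.036,186.26))
```

```text
t 11.73 pos [0.4648 0.0058 0.0847] psi 185.73 F [-0.1  0.4  0.6] open 0.05 q6 -0.24
(0.4636, -0.0032, 0.036, 186.26) dp [ 0.0021 -0.0088  0.0487] turn [ 0.   -0.01 -0.53]
```

Converted, 0.0485 m / 0.5 = 0.097, -0.0088 m / 0.5 = -0.0176, -0.5 degrees / 229.1831 = -0.0022.

>>> drive_tool:
  turn:
    - [0,0,-0.0022]
    - [0,0,-0.0022]
    - [0,0,-0.0022]
    - [0,0,-0.0022]
    - [0,0,-0.0022]
    - [0,0,-0.0022]
    - [0,0,-0.0022]
    - [0,0,-0.0022]
  dp:
    - [0.004,-0.0176,0]
    - [0.004,-0.0176,0.024]
    - [0.004,-0.0176,0.06]
    - [0.004,-0.0176,0.084]
    - [0.004,-0.0176,0.097]
    - [0.004,-0.0176,0.097]
    - [0.004,-0.0176,0.097]
    - [0.004,-0.0176,0.097]
  grip: [0.05,0.05,0.05,0.05,0.05,0.05,0.05,0.05]

```text
time_s: 12.4
position: [0.4643, -0.0031, 0.0367]
eef_rot: [-3.141, 0.001, -3.033]
wrist_force: [0.1, 0.3, 0.9]
opening: 0.0498
gripper_force: 0.0
```

>>> drive_tool:
  turn:
    - [0,0,0]
    - [0,0,0]
    - [0,0,0]
    - [0,0,0]
  dp:
    - [0,0,0]
    - [0,0,0]
    - [0,0,0]
    - [0,0,0]
  grip: [0.015,0.015,0.015,0.015]

```text
time_s: 12.73
position: [0.4641, -0.0029, 0.0367]
eef_rot: [-3.141, 0.001, -3.033]
wrist_force: [-1.7, 0.2, 9.0]
opening: 0.0237
gripper_force: 38.7
```

Run:
```python
from h import *
go((.4636,-.0032,.06,186.26),(.5056,.0015,.06,186.26))
```

```text
t 12.73 pos [ 0.4641 -0.0029  0.0367] psi 186.25 F [-1.7  0.2  9. ] open 0.0237 q6 -0.27
(0.4636, -0.0032, 0.06, 186.26) dp [ 0.0005 -0.0002 -0.0233] turn [-0.03  0.07 -0.01]
(0.5056, 0.0015, 0.06, 186.26) dp [-0.0418 -0.0001 -0.0233] turn [-0.03  0.07 -0.01]
```

>>> drive_tool:
  turn:
    - [0,0,0]
    - [0,0,0]
    - [0,0,0]
    - [0,0,0]
    - [0,0,0]
    - [0,0,0]
    - [0,0,0]
    - [0,0,0]
  dp:
    - [0,0,-0.02]
    - [0,0,-0.05]
    - [0,0,-0.05]
    - [-0.03,0,-0.05]
    - [-0.06,0,-0.05]
    - [-0.084,0,-0.05]
    - [-0.084,0,-0.04]
    - [-0.084,0,-0.03]
  grip: [0.015,0.015,0.015,0.015,0.015,0.015,0.015,0.015]

```text
time_s: 13.4
position: [0.5053, 0.0018, 0.0501]
eef_rot: [-3.142, 0.0, -3.032]
wrist_force: [-0.7, -0.1, -1.8]
opening: 0.0237
gripper_force: 39.4
```

Converted, 0.01 m / 0.5 = 0.02, 0.008 m / 0.5 = 0.016.

>>> drive_tool:
  turn:
    - [0,0,0]
    - [0,0,0]
    - [0,0,0]
    - [0,0,0]
  dp:
    - [0,0,0]
    - [0,0,0.008]
    - [0,0,0.016]
    - [0,0,0.02]
  grip: [0.015,0.015,0.015,0.015]

```text
time_s: 13.73
position: [0.5045, 0.0017, 0.0402]
eef_rot: [3.141, -0.001, -3.033]
wrist_force: [-1.0, -0.2, -0.1]
opening: 0.0236
gripper_force: 39.4
```

Run:
```python
from h import *
go((.5056,.0015,.036,186.26))
snap('scene','s7');crop('s7',255,150,355,225,8,'c7')
```

```text
t 13.73 pos [0.5045 0.0017 0.0402] psi 186.23 F [-1.  -0.2 -0.1] open 0.0236 q6 -0.25
(0.5056, 0.0015, 0.036, 186.26) dp [-0.001  -0.0003  0.0042] turn [ 0.01 -0.05 -0.03]
```

View pics/c7.png

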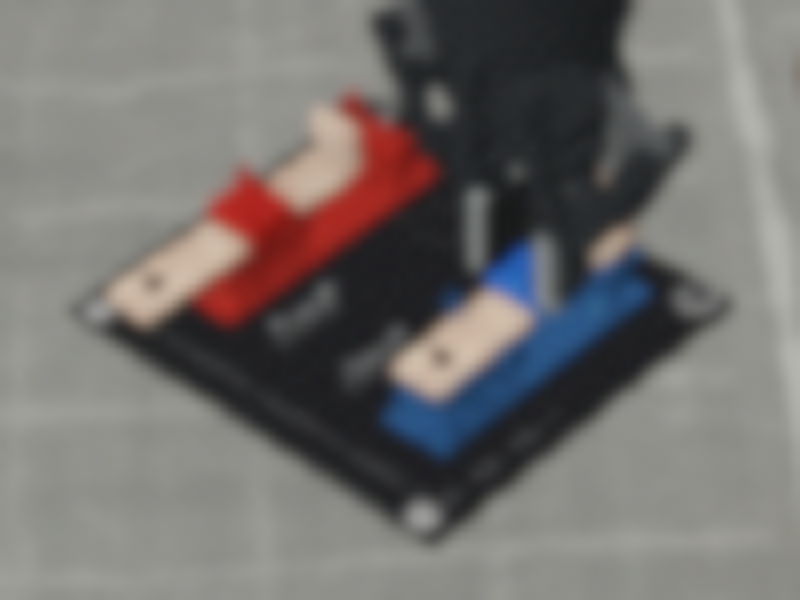

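The blue bar is now in its channel with its hole at (442,357), over the pad dot's former spot (447,365). Lower, release, then red.

Converted, 0.0045 m / 0.5 = 0.009, 0.0035 m / 0.5 = 0.007.

>>> drive_tool:
  turn:
    - [0,0,0]
    - [0,0,0]
    - [0,0,0]
    - [0,0,0]
    - [0,0,0]
    - [0,0,0]
  dp:
    - [0,0,0.004]
    - [0,0,0.007]
    - [0,0,0.009]
    - [0,0,0.009]
    - [0,0,0.009]
    - [0,0,0.009]
  grip: [0.015,0.015,0.015,0.05,0.05,0.05]

```text
time_s: 14.28
position: [0.5055, 0.0017, 0.0364]
eef_rot: [-3.142, 0.0, -3.033]
wrist_force: [0.0, -0.2, -0.5]
opening: 0.0497
gripper_force: 0.0
```

Converted, -0.06 m / 0.5 = -0.12, -0.03 m / 0.5 = -0.06.

>>> drive_tool:
  turn:
    - [0,0,0]
    - [0,0,0]
    - [0,0,0]
    - [0,0,0]
    - [0,0,0]
  dp:
    - [0,0,-0.02]
    - [0,0,-0.06]
    - [0,0,-0.12]
    - [0,0,-0.12]
    - [0,0,-0.12]
  grip: [0.05,0.05,0.05,0.05,0.05]

```text
time_s: 14.7
position: [0.5069, 0.0016, 0.0983]
eef_rot: [-3.141, 0.004, -3.033]
wrist_force: [-0.1, 0.1, -0.0]
opening: 0.0504
gripper_force: 0.0
```

Run:
```python
from h import *
go((.4527,.1048,.06,186.26),(.4527,.1048,.037,186.26))
```

```text
t 14.7 pos [0.5069 0.0016 0.0983] psi 186.25 F [-0.1  0.1 -0. ] open 0.0504 q6 -0.25
(0.4527, 0.1048, 0.06, 186.26) dp [0.0427 0.1086 0.0381] turn [-0.06  0.22 -0.01]
(0.4527, 0.1048, 0.037, 186.26) dp [0.0428 0.1086 0.0611] turn [-0.06  0.22 -0.01]
```

Converted, 0.1086 m / 0.5 = 0.2172, 0.072 m / 0.5 = 0.144.

>>> drive_tool:
  turn:
    - [0,0,0]
    - [0,0,0]
    - [0,0,0]
    - [0,0,0]
    - [0,0,0]
    - [0,0,0]
    - [0,0,0]
    - [0,0,0]
  dp:
    - [0.03,0.072,0]
    - [0.058,0.144,0]
    - [0.085,0.2172,0]
    - [0.085,0.2172,0.04]
    - [0.085,0.2172,0.08]
    - [0.085,0.2172,0.08]
    - [0.085,0.2172,0.08]
    - [0.085,0.2172,0.08]
  grip: [0.05,0.05,0.05,0.05,0.05,0.05,0.05,0.05]

```text
time_s: 15.37
position: [0.4514, 0.1048, 0.0567]
eef_rot: [-3.142, -0.0, -3.033]
wrist_force: [-0.8, -0.5, 0.4]
opening: 0.0503
gripper_force: 0.0
```

Run:
```python
from h import *
go((.4527,.1048,.037,186.26))
```

```text
t 15.37 pos [0.4514 0.1048 0.0567] psi 186.21 F [-0.8 -0.5  0.4] open 0.0503 q6 -0.04
(0.4527, 0.1048, 0.037, 186.26) dp [-0.0013 -0.0002  0.0197] turn [-0.   -0.02 -0.05]
```

Converted, 0.0195 m / 0.5 = 0.039, 0.01 m / 0.5 = 0.02.

>>> drive_tool:
  turn:
    - [0,0,0]
    - [0,0,0]
    - [0,0,0]
    - [0,0,0]
    - [0,0,0]
    - [0,0,0]
    - [0,0,0]
    - [0,0,0]
  dp:
    - [-0.0016,0,0.02]
    - [-0.0016,0,0.039]
    - [-0.0016,0,0.039]
    - [-0.0016,0,0.039]
    - [-0.0016,0,0.039]
    - [-0.0016,0,0.039]
    - [-0.0016,0,0.039]
    - [-0.0016,0,0.039]
  grip: [0.05,0.05,0.05,0.015,0.015,0.015,0.015,0.015]

```text
time_s: 16.03
position: [0.4523, 0.105, 0.0374]
eef_rot: [-3.141, 0.001, -3.033]
wrist_force: [-1.9, -1.5, 6.6]
opening: 0.0238
gripper_force: 39.4
```

Run:
```python
from h import *
go((.4935,.1088,.06,186.26))
```

```text
t 16.03 pos [0.4523 0.105  0.0374] psi 186.23 F [-1.9 -1.5  6.6] open 0.0238 q6 -0.04
(0.4935, 0.1088, 0.06, 186.26) dp [-0.0414 -0.0007 -0.0226] turn [-0.02  0.03 -0.03]
```

Converted, -0.0414 m / 0.5 = -0.0828, -0.03 m / 0.5 = -0.06.

>>> drive_tool:
  turn:
    - [0,0,0]
    - [0,0,0]
    - [0,0,0]
    - [0,0,0]
    - [0,0,0]
    - [0,0,0]
    - [0,0,0]
    - [0,0,0]
  dp:
    - [0,0,-0.02]
    - [0,0,-0.05]
    - [0,0,-0.05]
    - [-0.03,0,-0.05]
    - [-0.06,0,-0.05]
    - [-0.0828,-0.001,-0.05]
    - [-0.0828,-0.001,-0.04]
    - [-0.0828,-0.001,-0.03]
  grip: [0.015,0.015,0.015,0.015,0.015,0.015,0.015,0.015]

```text
time_s: 16.7
position: [0.4932, 0.1092, 0.0511]
eef_rot: [3.142, -0.0, -3.033]
wrist_force: [-0.7, -1.5, -2.3]
opening: 0.0236
gripper_force: 39.3
```

Converted, 0.012 m / 0.5 = 0.024, 0.008 m / 0.5 = 0.016.

>>> drive_tool:
  turn:
    - [0,0,0]
    - [0,0,0]
    - [0,0,0]
    - [0,0,0]
  dp:
    - [0,0,0]
    - [0,0,0.008]
    - [0,0,0.016]
    - [0,0,0.024]
  grip: [0.015,0.015,0.015,0.015]

```text
time_s: 17.03
position: [0.4928, 0.1091, 0.0394]
eef_rot: [3.142, -0.0, -3.033]
wrist_force: [-0.7, -0.3, -1.2]
opening: 0.0237
gripper_force: 39.3
```

Converted, 0.0025 m / 0.5 = 0.005, 0.002 m / 0.5 = 0.004.

>>> drive_tool:
  turn:
    - [0,0,0]
    - [0,0,0]
    - [0,0,0]
    - [0,0,0]
    - [0,0,0]
    - [0,0,0]
  dp:
    - [0,0,0.004]
    - [0,0,0.005]
    - [0,0,0.005]
    - [0,0,0.005]
    - [0,0,0.005]
    - [0,0,0.005]
  grip: [0.015,0.015,0.015,0.05,0.05,0.05]

```text
time_s: 17.53
position: [0.4934, 0.1092, 0.0373]
eef_rot: [-3.142, 0.0, -3.033]
wrist_force: [0.2, 0.5, 0.0]
opening: 0.0502
gripper_force: 0.0
```

Converted, -0.08 m / 0.5 = -0.16, -0.07 m / 0.5 = -0.14.

>>> drive_tool:
  turn:
    - [0,0,0]
    - [0,0,0]
    - [0,0,0]
    - [0,0,0]
    - [0,0,0]
  dp:
    - [0,0,-0.02]
    - [0,0,-0.06]
    - [0,0,-0.14]
    - [0,0,-0.16]
    - [0,0,-0.16]
  grip: [0.05,0.05,0.05,0.06,0.06]

```text
time_s: 17.95
position: [0.4958, 0.1094, 0.1211]
eef_rot: [-3.141, 0.006, -3.033]
wrist_force: [1.2, -0.2, 0.1]
opening: 0.0595
gripper_force: 0.0
```

Run:
```python
from h import *
go((.5142,-.4095,.12,246.78))
```

```text
t 17.95 pos [0.4958 0.1094 0.1211] psi 186.25 F [ 1.2 -0.2  0.1] open 0.0595 q6 -0.04
(0.5142, -0.4095, 0.12, 246.78) dp [ 0.0382 -0.5178  0.0009] turn [ -0.21   0.32 -60.53]
```

Converted, -0.32 m / 0.5 = -0.64, -0.12 m / 0.5 = -0.24, -40 degrees / 229.1831 = -0.1745.

>>> drive_tool:
  turn:
    - [0,0,-0.0218]
    - [0,0,-0.0436]
    - [0,0,-0.0654]
    - [0,0,-0.0873]
    - [0,0,-0.1091]
    - [0,0,-0.1309]
    - [0,0,-0.1527]
    - [0,0,-0.1745]
  dp:
    - [0.006,-0.08,-0.02]
    - [0.012,-0.16,-0.02]
    - [0.018,-0.24,-0.02]
    - [0.024,-0.32,-0.02]
    - [0.03,-0.4,-0.02]
    - [0.036,-0.48,-0.02]
    - [0.042,-0.56,-0.02]
    - [0.048,-0.64,-0.02]
  grip: [0.06,0.06,0.06,0.06,0.06,0.06,0.06,0.06]

```text
time_s: 18.62
position: [0.5036, -0.2134, 0.127]
eef_rot: [3.141, -0.0, -2.33]
wrist_force: [1.3, -0.1, 0.2]
opening: 0.06
gripper_force: 0.0
```

Run:
```python
from h import *
snap('top','t8');crop('t8',250,155,340,230,8,'c8')
go((.5142,-.4095,.08,246.78))
```

```text
t 18.67 pos [ 0.5046 -0.2206  0.1271] psi 226.78 F [-0.5 -7.9  0.2] open 0.06 q6 -1.36
(0.5142, -0.4095, 0.08, 246.78) dp [ 0.1309 -0.1362  0.048 ] turn [ -0.2   -0.16 -20.  ]
```

View pics/c8.png

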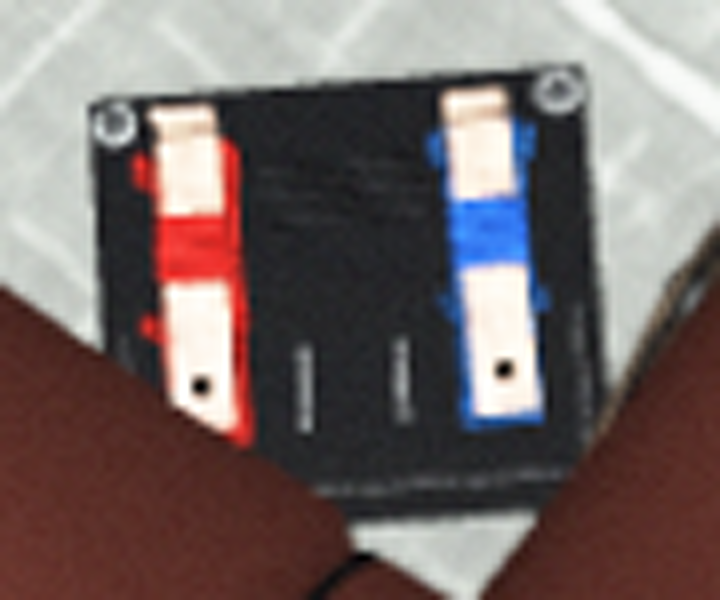

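Both bars are now in place: tabs at the rear, holes at (201,385) and (504,368), where the pad dots were. Now the fuse.

Converted, -0.1362 m / 0.5 = -0.2724, 0.1309 m / 0.5 = 0.2618, -20 degrees / 229.1831 = -0.0873.

>>> drive_tool:
  turn:
    - [0,0,-0.0262]
    - [0,0,-0.0524]
    - [0,0,-0.0785]
    - [0,0,-0.0873]
    - [0,0,-0.0873]
    - [0,0,-0.0873]
    - [0,0,-0.0873]
    - [0,0,-0.0873]
  dp:
    - [0.052,-0.054,0]
    - [0.104,-0.108,0]
    - [0.156,-0.162,0]
    - [0.208,-0.216,0]
    - [0.2618,-0.2724,0.04]
    - [0.2618,-0.2724,0.1]
    - [0.2618,-0.2724,0.12]
    - [0.2618,-0.2724,0.12]
  grip: [0.06,0.06,0.06,0.06,0.06,0.06,0.06,0.06]

```text
time_s: 19.33
position: [0.5097, -0.3983, 0.0636]
eef_rot: [3.135, 0.003, -1.986]
wrist_force: [0.0, 1.5, -0.4]
opening: 0.0602
gripper_force: 0.0
```

>>> drive_tool:
  turn:
    - [0,0,0]
    - [0,0,0]
  dp:
    - [0,0,0]
    - [0,0,0]
  grip: [0.06,0.06]

```text
time_s: 19.5
position: [0.5127, -0.3997, 0.0687]
eef_rot: [-3.14, -0.0, -1.984]
wrist_force: [-0.2, -0.9, 0.1]
opening: 0.0604
gripper_force: 0.0
```

Run:
```python
from h import *
go((.5142,-.4095,.004,246.78))
```

```text
t 19.5 pos [ 0.5127 -0.3997  0.0687] psi 246.31 F [-0.2 -0.9  0.1] open 0.0604 q6 -1.93
(0.5142, -0.4095, 0.004, 246.78) dp [ 0.0084 -0.0052  0.0647] turn [-0.06 -0.02 -0.47]
```

Converted, 0.064 m / 0.5 = 0.128, 0.0084 m / 0.5 = 0.0168, -0.5 degrees / 229.1831 = -0.0022.

>>> drive_tool:
  turn:
    - [0,0,-0.0022]
    - [0,0,-0.0022]
    - [0,0,-0.0022]
    - [0,0,-0.0022]
    - [0,0,-0.0022]
    - [0,0,-0.0022]
    - [0,0,-0.0022]
    - [0,0,-0.0022]
  dp:
    - [0.0168,-0.0104,0.02]
    - [0.0168,-0.0104,0.06]
    - [0.0168,-0.0104,0.1]
    - [0.0168,-0.0104,0.128]
    - [0.0168,-0.0104,0.128]
    - [0.0168,-0.0104,0.128]
    - [0.0168,-0.0104,0.128]
    - [0.0168,-0.0104,0.128]
  grip: [0.06,0.06,0.06,0.06,0.06,0.02,0.02,0.02]

```text
time_s: 20.17
position: [0.5144, -0.4109, 0.005]
eef_rot: [-3.139, -0.001, -1.976]
wrist_force: [-1.1, 0.4, 3.8]
opening: 0.0277
gripper_force: 39.2
```

>>> drive_tool:
  turn:
    - [0,0,0]
    - [0,0,0]
  dp:
    - [0,0,0]
    - [0,0,0]
  grip: [0.02,0.02]

```text
time_s: 20.33
position: [0.5143, -0.4109, 0.005]
eef_rot: [-3.139, -0.001, -1.977]
wrist_force: [0.1, 0.6, 7.2]
opening: 0.0273
gripper_force: 39.6
```

Run:
```python
from h import *
go((.4547,.0502,.12,276.26))
```

```text
t 20.33 pos [ 0.5143 -0.4109  0.005 ] psi 246.75 F [0.1 0.6 7.2] open 0.0273 q6 -1.95
(0.4547, 0.0502, 0.12, 276.26) dp [-0.4     0.2365 -0.116 ] turn [ -0.13  -0.09 -29.51]
```

Converted, -0.2 m / 0.5 = -0.4, -0.116 m / 0.5 = -0.232, -24 degrees / 229.1831 = -0.1047.

>>> drive_tool:
  turn:
    - [0,0,0]
    - [0,0,0]
    - [0,0,-0.0175]
    - [0,0,-0.0349]
    - [0,0,-0.0524]
    - [0,0,-0.0698]
    - [0,0,-0.0873]
    - [0,0,-0.1047]
  dp:
    - [0,0,-0.04]
    - [0,0,-0.12]
    - [-0.06,0.0354,-0.18]
    - [-0.126,0.0744,-0.232]
    - [-0.194,0.1146,-0.232]
    - [-0.262,0.1548,-0.232]
    - [-0.33,0.195,-0.232]
    - [-0.4,0.2364,-0.232]
  grip: [0.02,0.02,0.02,0.02,0.02,0.02,0.02,0.02]

```text
time_s: 21.0
position: [0.4834, -0.1782, 0.1201]
eef_rot: [-3.14, -0.001, -1.555]
wrist_force: [1.1, 0.4, -1.1]
opening: 0.0278
gripper_force: 39.9
```

Converted, -5.5 degrees / 229.1831 = -0.024.

>>> drive_tool:
  turn:
    - [0,0,-0.024]
    - [0,0,-0.024]
    - [0,0,-0.024]
  dp:
    - [0,0,0]
    - [0,0,0]
    - [0,0,0]
  grip: [0.02,0.02,0.02]

```text
time_s: 21.25
position: [0.4844, -0.1799, 0.12]
eef_rot: [-3.14, -0.001, -1.464]
wrist_force: [0.9, -0.8, -1.2]
opening: 0.0273
gripper_force: 39.9
```

Run:
```python
from h import *
go((.4547,.0502,.12,276.26))
```

```text
t 21.25 pos [ 0.4844 -0.1799  0.12  ] psi 276.14 F [ 0.9 -0.8 -1.2] open 0.0273 q6 -2.17
(0.4547, 0.0502, 0.12, 276.26) dp [-0.232   0.0049 -0.0003] turn [-0.07 -0.07 -0.12]
```

Converted, -0.232 m / 0.5 = -0.464, 0.0049 m / 0.5 = 0.0098.

>>> drive_tool:
  turn:
    - [0,0,0]
    - [0,0,0]
    - [0,0,0]
    - [0,0,0]
    - [0,0,0]
    - [0,0,0]
    - [0,0,0]
    - [0,0,0]
  dp:
    - [-0.078,0.002,0]
    - [-0.156,0.004,0]
    - [-0.234,0.005,0]
    - [-0.312,0.007,0]
    - [-0.39,0.008,0]
    - [-0.464,0.0098,0]
    - [-0.464,0.0098,0.05]
    - [-0.464,0.0098,0.1]
  grip: [0.02,0.02,0.02,0.02,0.02,0.02,0.02,0.02]

```text
time_s: 21.92
position: [0.4559, 0.0514, 0.07]
eef_rot: [-3.137, -0.001, -1.463]
wrist_force: [0.4, -0.4, -1.6]
opening: 0.0276
gripper_force: 39.9
```

>>> drive_tool:
  turn:
    - [0,0,0]
    - [0,0,0]
  dp:
    - [0,0,0]
    - [0,0,0]
  grip: [0.02,0.02]

```text
time_s: 22.08
position: [0.4534, 0.0496, 0.0689]
eef_rot: [3.139, 0.0, -1.465]
wrist_force: [0.1, 0.0, -1.0]
opening: 0.0274
gripper_force: 39.9
```

Run:
```python
from h import *
go((.4547,.0502,.03,276.26))
snap('scene','s9');crop('s9',255,150,355,225,8,'c9')
s=ctrl.state()['position']
X=[(*loc(s[:2],6.26,(dx,dy)),s[2]-.005+.0155) for dy in(.055,-.055) for dx in(-.007,.007)]
p=px('scene',X); print(((p-[255,150]+.5)*8-.5).round(0))
```

```text
t 22.08 pos [0.4534 0.0496 0.0689] psi 276.06 F [ 0.1  0.  -1. ] open 0.0274 q6 -1.73
(0.4547, 0.0502, 0.03, 276.26) dp [-0.0004 -0.0014  0.0389] turn [ 0.12  0.01 -0.2 ]
[[215. 133.]
 [242. 115.]
 [437. 264.]
 [464. 244.]]
```

View pics/c9.png

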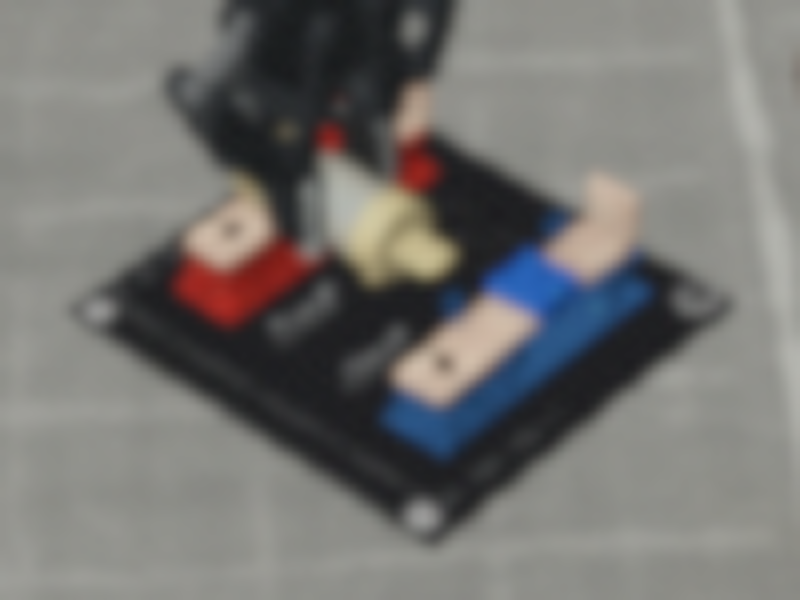

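The fuse hangs level; its right blade end at (432,280)–(462,255) is about 1.3 mm towards red, which matches the grip offset. I correct and lower.

Converted, 0.042 m / 0.5 = 0.084, 0.0009 m / 0.5 = 0.0018, -0.2 degrees / 229.1831 = -0.0009.

>>> drive_tool:
  turn:
    - [0,0,-0.0009]
    - [0,0,-0.0009]
    - [0,0,-0.0009]
    - [0,0,-0.0009]
    - [0,0,-0.0009]
    - [0,0,-0.0009]
    - [0,0,-0.0009]
  dp:
    - [0.0018,-0.002,0.02]
    - [0.0018,-0.002,0.04]
    - [0.0018,-0.002,0.06]
    - [0.0018,-0.002,0.072]
    - [0.0018,-0.002,0.08]
    - [0.0018,-0.002,0.084]
    - [0.0018,-0.002,0.084]
  grip: [0.02,0.02,0.02,0.02,0.02,0.02,0.02]

```text
time_s: 22.72
position: [0.4551, 0.0493, 0.0276]
eef_rot: [-3.141, -0.0, -1.459]
wrist_force: [-1.2, -0.3, -1.7]
opening: 0.0276
gripper_force: 39.9
```

Run:
```python
from h import *
go((.4548,.0489,.025,276.26))
```

```text
t 22.72 pos [0.4551 0.0493 0.0276] psi 276.39 F [-1.2 -0.3 -1.7] open 0.0276 q6 -1.73
(0.4548, 0.0489, 0.025, 276.26) dp [0.0004 0.0004 0.0026] turn [-0.02 -0.    0.13]
```

Converted, 0.003 m / 0.5 = 0.006, 0.0015 m / 0.5 = 0.003, 0.1 degrees / 229.1831 = 0.0004.

>>> drive_tool:
  turn:
    - [0,0,0.0004]
    - [0,0,0.0004]
    - [0,0,0.0004]
    - [0,0,0.0004]
    - [0,0,0.0004]
    - [0,0,0.0004]
  dp:
    - [0.0006,0.0006,0.003]
    - [0.0006,0.0006,0.006]
    - [0.0006,0.0006,0.006]
    - [0.0006,0.0006,0.006]
    - [0.0006,0.0006,0.006]
    - [0.0006,0.0006,0.006]
  grip: [0.02,0.02,0.02,0.02,0.04,0.05]

```text
time_s: 23.22
position: [0.4549, 0.0493, 0.0246]
eef_rot: [-3.141, -0.0, -1.46]
wrist_force: [0.0, -0.2, 0.3]
opening: 0.0493
gripper_force: 0.0
```

Converted, -0.13 m / 0.5 = -0.26, -0.1 m / 0.5 = -0.2.

>>> drive_tool:
  turn:
    - [0,0,0]
    - [0,0,0]
    - [0,0,0]
    - [0,0,0]
    - [0,0,0]
    - [0,0,0]
    - [0,0,0]
    - [0,0,0]
  dp:
    - [0,0,0]
    - [0,0,0]
    - [0,0,-0.02]
    - [0,0,-0.06]
    - [0,0,-0.13]
    - [0,0,-0.2]
    - [0,0,-0.26]
    - [0,0,-0.26]
  grip: [0.05,0.05,0.05,0.05,0.05,0.05,0.05,0.05]

```text
time_s: 23.88
position: [0.4577, 0.0492, 0.1595]
eef_rot: [-3.134, -0.001, -1.46]
wrist_force: [1.1, -1.1, 0.5]
opening: 0.0499
gripper_force: 0.0
```

Run:
```python
from h import *
go((.6161,-.1883,.16,287.97),(.6161,-.1883,.06,287.97))
```

```text
t 23.88 pos [0.4577 0.0492 0.1595] psi 276.35 F [ 1.1 -1.1  0.5] open 0.0499 q6 -1.73
(0.6161, -0.1883, 0.16, 287.97) dp [ 0.2535 -0.1311  0.0009] turn [ -0.45  -0.12 -11.62]
(0.6161, -0.1883, 0.06, 287.97) dp [ 0.2534 -0.1303  0.1009] turn [ -0.45  -0.12 -11.62]
```

Converted, 0.2525 m / 0.5 = 0.505, 0.216 m / 0.5 = 0.432, -11.6 degrees / 229.1831 = -0.0506.

>>> drive_tool:
  turn:
    - [0,0,-0.0087]
    - [0,0,-0.0175]
    - [0,0,-0.0262]
    - [0,0,-0.0349]
    - [0,0,-0.0436]
    - [0,0,-0.0506]
    - [0,0,-0.0506]
    - [0,0,-0.0506]
  dp:
    - [0.072,-0.037,0]
    - [0.144,-0.074,0]
    - [0.216,-0.111,0]
    - [0.288,-0.148,0]
    - [0.36,-0.185,0]
    - [0.432,-0.222,0]
    - [0.505,-0.26,0]
    - [0.505,-0.26,0.06]
  grip: [0.05,0.05,0.05,0.05,0.05,0.05,0.05,0.05]

```text
time_s: 24.55
position: [0.6201, -0.1961, 0.1296]
eef_rot: [-3.13, -0.012, -1.262]
wrist_force: [-0.3, -0.5, 1.1]
opening: 0.05
gripper_force: 0.0
```

>>> drive_tool:
  turn:
    - [0,0,0]
    - [0,0,0]
    - [0,0,0]
  dp:
    - [0,0,0]
    - [0,0,0]
    - [0,0,0]
  grip: [0.05,0.05,0.05]

```text
time_s: 24.8
position: [0.611, -0.1866, 0.1245]
eef_rot: [3.141, 0.001, -1.257]
wrist_force: [-0.3, 0.8, 0.2]
opening: 0.0501
gripper_force: 0.0
```

Run:
```python
from h import *
go((.6161,-.1883,.061,287.97))
snap('top','t10');crop('t10',250,155,340,230,8,'c10')
```

```text
t 24.8 pos [ 0.611  -0.1866  0.1245] psi 287.97 F [-0.3  0.8  0.2] open 0.0501 q6 -2.3
(0.6161, -0.1883, 0.061, 287.97) dp [ 0.0033 -0.0044  0.0635] turn [0.05 0.06 0.  ]
```

View pics/c10.png

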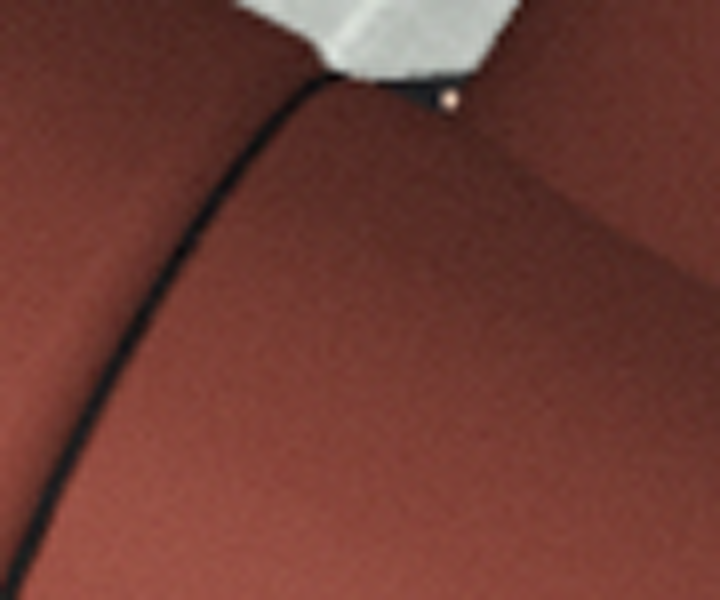

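That view shows only the arm covering the base. I have now viewed 16 pictures, over the limit of 14, so I view no more and check by image code only. First the fuse in the scene camera, numerically.

Run:
```python
from h import *
im=snap('scene','s11').astype(int)
B=(.4547,.0502)
m=(im[:,:,0]-im[:,:,2]>45)&(im[:,:,0]>130)&(abs(im[:,:,0]-im[:,:,1])<40)
m[:150]=0;m[230:]=0;m[:,:250]=0;m[:,360:]=0
n,l,st,c=cv2.connectedComponentsWithStats(m.astype(np.uint8))
for i in range(1,n):
    if st[i,4]>5: print(st[i],c[i].round(1))
# predicted blade outlines
for dy in(.055,.036,-.036,-.055): print(dy,px('scene',[(*loc(B,6.26,(dx,dy)),.0355) for dx in(-.007,.007)]).round(1).tolist())
print(im[182:222,270:340:6].shape); print('ceramic px',px('scene',[(*loc(B,6.26,(0,0)),.049)]).round(1))
go((.6161,-.1883,.061,287.97))
```

```text
[299 163   3   6   6] [299.8 165.5]
[279 173  16  14  46] [286.4 179.5]
[301 185  11  10  60] [305.5 190.5]
0.055 [[282.4, 177.6], [285.7, 175.3]]
0.036 [[287.0, 180.4], [290.3, 178.0]]
-0.036 [[304.7, 191.1], [308.0, 188.7]]
-0.055 [[309.5, 194.1], [312.8, 191.6]]
(40, 12, 3)
ceramic px [[297.2 181. ]]
t 24.9 pos [ 0.6118 -0.1866  0.1255] psi 288.0 F [-0.4  0.3  0.2] open 0.05 q6 -2.3
(0.6161, -0.1883, 0.061, 287.97) dp [ 0.0029 -0.0036  0.0645] turn [-0.05 -0.04  0.03]
```

Converted, 0.062 m / 0.5 = 0.124, 0.055 m / 0.5 = 0.11.

>>> drive_tool:
  turn:
    - [0,0,0]
    - [0,0,0]
    - [0,0,0]
    - [0,0,0]
    - [0,0,0]
    - [0,0,0]
    - [0,0,0]
    - [0,0,0]
  dp:
    - [0.006,-0.0072,0.03]
    - [0.006,-0.0072,0.06]
    - [0.006,-0.0072,0.09]
    - [0.006,-0.0072,0.11]
    - [0.006,-0.0072,0.124]
    - [0.006,-0.0072,0.124]
    - [0.006,-0.0072,0.124]
    - [0.006,-0.0072,0.124]
  grip: [0.05,0.05,0.05,0.05,0.05,0.05,0.05,0.05]

```text
time_s: 25.57
position: [0.6165, -0.1892, 0.0633]
eef_rot: [-3.141, -0.001, -1.257]
wrist_force: [0.2, 0.1, 0.2]
opening: 0.0499
gripper_force: 0.0
```

Run:
```python
from h import *
go((.6161,-.1883,.061,287.97))
```

```text
t 25.57 pos [ 0.6165 -0.1892  0.0633] psi 287.95 F [0.2 0.1 0.2] open 0.0499 q6 -2.3
(0.6161, -0.1883, 0.061, 287.97) dp [-0.001   0.0001  0.0023] turn [-0.06 -0.05 -0.02]
```

Converted, 0.0023 m / 0.5 = 0.0046, -0.001 m / 0.5 = -0.002.

>>> drive_tool:
  turn:
    - [0,0,0]
    - [0,0,0]
    - [0,0,0]
    - [0,0,0]
    - [0,0,0]
    - [0,0,0]
    - [0,0,0]
    - [0,0,0]
  dp:
    - [-0.002,0,0.0046]
    - [-0.002,0,0.0046]
    - [-0.002,0,0.0046]
    - [-0.002,0,0.0046]
    - [-0.002,0,0.0046]
    - [-0.002,0,0.0046]
    - [-0.002,0,0.0046]
    - [-0.002,0,0.0046]
  grip: [0.05,0.005,0.005,0.005,0.005,0.005,0.005,0.005]
  newtons: 60

```text
time_s: 26.23
position: [0.6159, -0.1882, 0.0603]
eef_rot: [-3.141, -0.0, -1.258]
wrist_force: [0.4, 0.1, 3.4]
opening: 0.0123
gripper_force: 60.3
```

Converted, -0.09 m / 0.5 = -0.18, -0.06 m / 0.5 = -0.12.

>>> drive_tool:
  turn:
    - [0,0,0]
    - [0,0,0]
    - [0,0,0]
    - [0,0,0]
    - [0,0,0]
    - [0,0,0]
  dp:
    - [0,0,-0.02]
    - [0,0,-0.06]
    - [0,0,-0.12]
    - [0,0,-0.18]
    - [0,0,-0.18]
    - [0,0,-0.18]
  grip: [0.005,0.005,0.005,0.005,0.005,0.005]

```text
time_s: 26.73
position: [0.6167, -0.1886, 0.1522]
eef_rot: [-3.139, -0.002, -1.258]
wrist_force: [-0.1, -0.5, -1.8]
opening: 0.0125
gripper_force: 59.7
```

Run:
```python
from h import *
go((.4547,.0502,.15,276.26))
```

```text
t 26.73 pos [ 0.6167 -0.1886  0.1522] psi 287.94 F [-0.1 -0.5 -1.8] open 0.0125 q6 -2.29
(0.4547, 0.0502, 0.15, 276.26) dp [-0.2771  0.0805  0.0013] turn [-0.16 -0.12 11.68]
```

Converted, -0.277 m / 0.5 = -0.554, 0.0805 m / 0.5 = 0.161, 11.7 degrees / 229.1831 = 0.0511.

>>> drive_tool:
  turn:
    - [0,0,0.0087]
    - [0,0,0.0175]
    - [0,0,0.0262]
    - [0,0,0.0349]
    - [0,0,0.0436]
    - [0,0,0.0511]
    - [0,0,0.0511]
    - [0,0,0.0511]
  dp:
    - [-0.074,0.0214,0]
    - [-0.146,0.0426,0]
    - [-0.22,0.064,0]
    - [-0.292,0.0854,0]
    - [-0.366,0.1066,0]
    - [-0.44,0.128,0]
    - [-0.5,0.1454,0]
    - [-0.554,0.161,0]
  grip: [0.005,0.005,0.005,0.005,0.005,0.005,0.005,0.005]

```text
time_s: 27.4
position: [0.4509, 0.0521, 0.149]
eef_rot: [3.139, 0.001, -1.462]
wrist_force: [0.5, 0.4, -1.2]
opening: 0.012
gripper_force: 59.7
```

>>> drive_tool:
  turn:
    - [0,0,0]
    - [0,0,0]
    - [0,0,0]
    - [0,0,0]
  dp:
    - [0,0,0]
    - [0,0,0]
    - [0,0,0]
    - [0,0,0]
  grip: [0.005,0.005,0.005,0.005]

```text
time_s: 27.73
position: [0.454, 0.05, 0.1496]
eef_rot: [3.141, -0.0, -1.463]
wrist_force: [-0.1, -1.1, -1.8]
opening: 0.0128
gripper_force: 59.6
```

Run:
```python
from h import *
B=(.4547,.0502)
im=snap('scene','s12').astype(int)
go((*B,.15,276.26),(*B,.0663,276.26))
s=ctrl.state()['position']; z0=s[2]-.0603
# held cover: orange mask extreme corners vs prediction (front wall bottom/top corners)
m=((im[:,:,0]-im[:,:,2]>90)&(im[:,:,0]-im[:,:,1]>50)&(im[:,:,1]>50)).astype(np.uint8)
n,l,st,c=cv2.connectedComponentsWithStats(m)
for i in range(1,n):
    if st[i,4]>150: print(st[i],c[i].round(1))
P=px('scene',[(*loc(s[:2],6.26,(x,y)),z0+z) for x,y,z in((-.036,.082,0),(-.036,.082,.056),(-.036,-.082,0),(-.036,-.082,.056),(.026,-.082,0),(.026,-.082,.056),(.026,.082,.056))])
print(P.round(1).tolist())
# fuse blades under: yellow
```

```text
t 27.78 pos [0.4541 0.0499 0.1497] psi 276.18 F [ 0.2  0.3 -1.7] open 0.0124 q6 -1.73
(0.4547, 0.0502, 0.15, 276.26) dp [-0.0002 -0.0007 -0.0003] turn [ 0.02 -0.01 -0.08]
(0.4547, 0.0502, 0.0663, 276.26) dp [-0.0002 -0.0007  0.0834] turn [ 0.02 -0.01 -0.08]
[ 267  143   56   47 1455] [295.1 166. ]
[[267.4, 164.7], [265.7, 149.3], [309.1, 189.7], [308.6, 174.1], [324.1, 178.4], [324.0, 162.8], [281.3, 139.3]]
```

The held cover's outline (columns 267–322, rows 143–189) agrees with prediction. I lower it.

Converted, 0.077 m / 0.5 = 0.154, 0.073 m / 0.5 = 0.146.

>>> drive_tool:
  turn:
    - [0,0,0]
    - [0,0,0]
    - [0,0,0]
    - [0,0,0]
    - [0,0,0]
    - [0,0,0]
    - [0,0,0]
    - [0,0,0]
  dp:
    - [-0.0004,-0.0012,0.03]
    - [-0.0004,-0.0012,0.06]
    - [-0.0004,-0.0012,0.086]
    - [-0.0004,-0.0012,0.11]
    - [-0.0004,-0.0012,0.13]
    - [-0.0004,-0.0012,0.146]
    - [-0.0004,-0.0012,0.154]
    - [-0.0004,-0.0012,0.154]
  grip: [0.005,0.005,0.005,0.005,0.005,0.005,0.005,0.005]

```text
time_s: 28.45
position: [0.454, 0.0505, 0.0722]
eef_rot: [3.14, 0.0, -1.463]
wrist_force: [0.1, -0.0, -1.1]
opening: 0.0121
gripper_force: 59.6
```

Run:
```python
from h import *
go((.4547,.0502,.0663,276.26))
```

```text
t 28.45 pos [0.454  0.0505 0.0722] psi 276.2 F [ 0.1 -0.  -1.1] open 0.0121 q6 -1.73
(0.4547, 0.0502, 0.0663, 276.26) dp [ 0.0004 -0.0007  0.0059] turn [ 0.08  0.01 -0.06]
```

Converted, 0.0065 m / 0.5 = 0.013, -0.0004 m / 0.5 = -0.0008.

>>> drive_tool:
  turn:
    - [0,0,0]
    - [0,0,0]
    - [0,0,0]
    - [0,0,0]
    - [0,0,0]
  dp:
    - [0.0004,-0.0008,0.004]
    - [0.0004,-0.0008,0.008]
    - [0.0004,-0.0008,0.011]
    - [0.0004,-0.0008,0.013]
    - [0.0004,-0.0008,0.013]
  grip: [0.005,0.005,0.005,0.005,0.005]

```text
time_s: 28.87
position: [0.4547, 0.0507, 0.0665]
eef_rot: [-3.141, -0.0, -1.462]
wrist_force: [-0.1, -0.2, -0.9]
opening: 0.0125
gripper_force: 59.6
```

Converted, 0.0015 m / 0.5 = 0.003, 0.001 m / 0.5 = 0.002.

>>> drive_tool:
  turn:
    - [0,0,0]
    - [0,0,0]
    - [0,0,0]
  dp:
    - [0,0,0.002]
    - [0,0,0.003]
    - [0,0,0.003]
  grip: [0.005,0.005,0.005]

```text
time_s: 29.12
position: [0.4551, 0.0508, 0.0661]
eef_rot: [-3.14, -0.0, -1.462]
wrist_force: [-3.9, 0.4, 15.2]
opening: 0.0121
gripper_force: 62.0
```

Contact (15 N) at TCP z 66.1 mm, which is flat on the plate. I release, rise and retract clear of the camera view.

Converted, -0.12 m / 0.5 = -0.24, -0.09 m / 0.5 = -0.18.

>>> drive_tool:
  turn:
    - [0,0,0]
    - [0,0,0]
    - [0,0,0]
    - [0,0,0]
    - [0,0,0]
    - [0,0,0]
    - [0,0,0]
    - [0,0,0]
  dp:
    - [0,0,-0.002]
    - [0,0,-0.002]
    - [0,0,-0.002]
    - [0,0,-0.002]
    - [0,0,-0.04]
    - [0,0,-0.1]
    - [0,0,-0.18]
    - [0,0,-0.24]
  grip: [0.04,0.04,0.04,0.04,0.04,0.04,0.04,0.04]

```text
time_s: 29.78
position: [0.4547, 0.0507, 0.1872]
eef_rot: [-3.141, -0.0, -1.462]
wrist_force: [1.4, -0.3, -0.1]
opening: 0.0398
gripper_force: 0.0
```

Run:
```python
from h import *
go((.2,-.33,.2,276.26))
```

```text
t 29.78 pos [0.4547 0.0507 0.1872] psi 276.24 F [ 1.4 -0.3 -0.1] open 0.0398 q6 -1.73
(0.2, -0.33, 0.2, 276.26) dp [ 0.3508  0.2946 -0.0129] turn [-0.03 -0.   -0.02]
```

Converted, 0.24 m / 0.5 = 0.48, 0.03 m / 0.5 = 0.06, 40 degrees / 229.1831 = 0.1745.

>>> drive_tool:
  turn:
    - [0,0,0.0218]
    - [0,0,0.0436]
    - [0,0,0.0654]
    - [0,0,0.0873]
    - [0,0,0.1091]
    - [0,0,0.1309]
    - [0,0,0.1527]
    - [0,0,0.1745]
  dp:
    - [0.06,0.05,-0.02]
    - [0.12,0.1,-0.04]
    - [0.18,0.15,-0.04]
    - [0.24,0.2,-0.04]
    - [0.3,0.25,-0.04]
    - [0.36,0.3,-0.04]
    - [0.42,0.35,-0.04]
    - [0.48,0.4,-0.04]
  grip: [0.04,0.04,0.04,0.04,0.04,0.04,0.04,0.04]

```text
time_s: 30.45
position: [0.2807, -0.2108, 0.2051]
eef_rot: [-3.141, -0.0, -2.164]
wrist_force: [1.0, -0.7, -0.6]
opening: 0.04
gripper_force: 0.0
```

Run:
```python
from fit import *
im=snap('top','t13').astype(int)
B=(.4547,.0502)
m=((im[:,:,0]-im[:,:,2]>80)&(im[:,:,0]-im[:,:,1]>45)&(im[:,:,1]>45)).astype(np.uint8)
n,l,st,c=cv2.connectedComponentsWithStats(m)
for i in range(1,n):
    if st[i,4]>200:
        r=cv2.minAreaRect(np.argwhere(l==i)[:,::-1].astype(np.float32)); print(st[i],c[i].round(1),r, cv2.boxPoints(r).round(1).tolist())
M=[(.026,.082,.056),(.026,-.082,.056),(-.036,-.082,.056),(-.036,.082,.056),(-.036,.082,0),(-.036,-.082,0)]
print('pred',px('top',[(*loc(B,6.26,q[:2]),.006+q[2]) for q in M]).round(1).tolist())
go()
```

```text
[ 263  188   60   29 1461] [292.5 202.1] ((292.55316162109375, 201.29647827148438), (27.0067138671875, 58.536720275878906), 86.18592071533203) [[262.5, 189.8000030517578], [320.8999938964844, 185.89999389648438], [322.70001220703125, 212.8000030517578], [264.20001220703125, 216.6999969482422]]
pred [[263.4, 192.8], [320.9, 188.3], [322.6, 209.7], [264.6, 214.3], [267.2, 217.0], [322.5, 212.7]]
t 30.5 pos [ 0.2776 -0.2167  0.2053] psi 235.28 F [ 0.5 -3.8 -0.1] open 0.0398 q6 -1.83
```

The cover's outline matches the prediction within a pixel. Last check: bystanders unmoved, bars and tabs unchanged.

Run:
```python
from h import *
a,b,t8=[cv2.imread(f'pics/{n}.png').astype(int) for n in('t0','t13','t8')]
s0=cv2.imread('pics/s0.png').astype(int); snap('scene','s13'); s1=cv2.imread('pics/s13.png').astype(int)
R={'plug':(295,100,325,135),'pot':(432,120,470,155),'contactor':(432,232,470,260)}
for k,(u,v,U,V) in R.items(): print('top',k,np.abs(a-b)[v:V,u:U].mean().round(1),np.abs(a-b)[v:V,u:U].max())
R={'plug':(350,138,382,170),'pot':(455,215,492,260),'contactor':(365,288,410,332)}
for k,(u,v,U,V) in R.items(): print('scene',k,np.abs(s0-s1)[v:V,u:U].mean().round(1),np.abs(s0-s1)[v:V,u:U].max())
d=np.abs(t8-b)
for k,(u,v,U,V) in {'tabs red':(265,165,284,184),'tabs blue':(302,163,322,182)}.items(): print(k,d[v:V,u:U].mean().round(1),d[v:V,u:U].max())
```

```text
top plug 24.2 41
top pot 31.6 42
top contactor 57.2 164
scene plug 7.3 10
scene pot 8.9 10
scene contactor 6.4 10
tabs red 20.9 44
tabs blue 20.7 45
```

Run:
```python
from h import *
B=(.4547,.0502)
im=cv2.imread('pics/s11.png').astype(np.float32)
for lab,x,ys in(('axis right',0,np.arange(-.072,-.030,.002)),('axis left',0,np.arange(.03,.072,.002))):
  p=px('scene',[(*loc(B,6.26,(x,y)),.0355) for y in ys]).astype(np.float32)+np.float32([0,1.9])
  v=cv2.remap(im,p[:,0].reshape(1,-1),p[:,1].reshape(1,-1),cv2.INTER_LINEAR)[0]
  print(lab,' '.join(f'{y*1000:.0f}:{int(k[1]-k[0])}/{int(k[2]-k[1])}' for y,k in zip(ys,v)))
ys=None
xs=np.arange(-.02,.022,.002)
p=px('scene',[(*loc(B,6.26,(x,-.047)),.0355) for x in xs]).astype(np.float32)+np.float32([0,1.9])
v=cv2.remap(im,p[:,0].reshape(1,-1),p[:,1].reshape(1,-1),cv2.INTER_LINEAR)[0]
print('across y-47',' '.join(f'{x*1000:.0f}:{int(k[1]-k[0])}/{int(k[2]-k[1])}' for x,k in zip(xs,v)))
```

```text
axis right -72:-30/-17 -70:-19/-3 -68:-4/7 -66:7/14 -64:14/18 -62:17/19 -60:17/19 -58:18/18 -56:20/17 -54:24/15 -52:31/12 -50:38/11 -48:39/11 -46:40/11 -44:41/11 -42:41/10 -40:41/10 -38:41/10 -36:41/11 -34:40/10 -32:39/10
axis left 30:8/-2 32:12/-1 34:15/0 36:20/2 38:27/4 40:32/6 42:36/7 44:38/8 46:39/9 48:39/9 50:40/10 52:39/10 54:37/12 56:35/13 58:32/13 60:28/15 62:24/15 64:21/15 66:17/14 68:13/12 70:9/7
across y-47 -20:10/15 -18:14/17 -16:17/18 -14:18/18 -12:19/18 -10:21/16 -8:24/15 -6:28/13 -4:33/12 -2:38/11 -0:39/11 2:40/11 4:39/11 6:36/12 8:33/13 10:27/16 12:21/18 14:18/20 16:16/20 18:15/21 20:15/21
```

Run:
```python
from fit import *
B=np.array((.4547,.0502)); a=np.radians(6.26); R=np.array([[np.cos(a),-np.sin(a)],[np.sin(a),np.cos(a)]])
tb=lambda P,z:((w('scene',P,z)[:,:2]-B)@R*1000).round(1)
im=cv2.imread('pics/s0.png').astype(int)[:,:,::-1]
# dot centroids weighted by yellow-ness
for u,v in((284,179),(310.5,195)):
    U,V=np.meshgrid(np.arange(int(u)-3,int(u)+5),np.arange(int(v)-3,int(v)+5)); k=im[V,U]; 
    wt=np.clip(np.minimum(k[...,0],k[...,1])-k[...,2]-30,0,None); wt=wt*(k[...,1]>90)
    c=np.array([(U*wt).sum(),(V*wt).sum()])/wt.sum(); print(c.round(2),tb([c-[0,1.9]],.030))
# plate corners as read in c5/s0c (x8, offset 255,150)
print(tb(up([(72,308),(432,543),(735,303)],255,150,8)-[0,1.9],.006),'exp (-52,94) (-52,-94) (118,-94)')
```

```text
[283.76 178.89] [[ 1.9 58.7]]
[310.49 195.07] [[  1.8 -50.4]]
[[-49.7  95.9]
 [-51.7 -91.1]
 [116.9 -92. ]] exp (-52,94) (-52,-94) (118,-94)
```

With the scene camera's bias removed (the pad dots read +1.9, +4.1 mm), the fuse is centred within about 1 mm. I hand in.

```bash
python3 -c "
from cell import ctrl
print(ctrl.job_done())"
```

```text
the job is handed in; nothing more can be done
None
```

The job is handed in: both bars, then the fuse, then the cover are in place. The fuse reads within about 1 mm of centre and the cover within a pixel, and the bystanders look unmoved. I first laid both bars 40 mm too far forward and had to re-seat them before the fuse, and I viewed 16 pictures, two over the limit of 14.

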